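# Reload the specimen scanner

## Task

Draw the scanner's tray fully out; its quarter-turn lock may or may not be on, and only trying the tray will tell. Move the short bar left in the tray to the returns tray, lay every long (130 mm) test bar from the bench flat and side by side, not stacked, in the scanner's tray, and push the tray fully home again. Leave the other short bars and everything else on the bench where they are.

Things in the scene. Friction and masses are not known exactly. Their poses are not given: they have to be found in the camera images.
- scanner: Low white specimen scanner, fixed; case 200 mm deep, 240 wide, 70 high. Origin on the bench under the middle of its front face; x points into the case, y to its left seen from the robot, z up; the tray slides out along -x. Along its -y side runs a grey lock housing 45 mm high, 80 wide, from 60 mm in front of the front face to 190 mm behind it.
- tray (a joint): Travel of the scanner's tray in m: 0 = fully home, 0.165 = fully out. It slides with 2 N of friction and stays where it is left. When the lock holds it, it gives only 1 to 3 mm and stops dead; pull with no more than about 15 N to find out.
- tray_grip (a point): Grip point of the tray's handle, a black upright fin 12 mm thick (x), 70 wide (y), top at 60 mm height, standing on a tongue (top at 14 mm), 55 mm in front of the front face. This point is in the middle of the fin at 45 mm height and moves with the tray; axes as the scanner's. About 45 mm are free between the fin and the 58 mm high front panel.
- tray_in (a point): Centre of the tray's floor, 12 mm above the bench; moves with the tray; axes as the scanner's. Clear inside 150 mm (x) by 200 (y), lip 8 mm high at sides and back. At home it is 85 mm behind the front face, inside the case; fully out the whole floor is clear of the case. Four long bars fit side by side along x, 44 to 48 mm apart.
- lock: The lock knob on the housing, origin on its vertical axis at 45 mm height, level with the front face and 165 mm to the -y side of its middle. Quarter-turn lock: with its bar in some directions it holds the tray at home, in others the tray is free, and nothing on it shows which. From any holding direction a quarter turn (within 5 degrees) either way frees the tray; a quarter turn from a free one usually locks it.
- lock_grip (a point): Centre of the lock knob's black bar grip, on the knob's axis, 75 mm above the bench. The bar is 56 mm long (this point's x), 14 wide (y), and spans 54 to 88 mm in height, on a steel collar. It turns endlessly either way about the vertical, stiffly (0.15 N m), without stops, and stays where it is left.
- returns_in (a point): Centre of the inner floor (4 mm above the bench) of the returns tray, a fixed open grey plastic box, outside 100 mm (x) by 170 (y), 25 high, walls 4 mm.
- long_1: Dog-bone test bar of plain aluminium, 130 mm long, 20 mm thick: square ends 28 mm long and 24 mm wide, between them a waist 14 mm wide and 74 mm long. Origin at its very centre (10 mm above what it lies on); x along its length, y across the waist, z through the thickness; 0.09 to 0.18 kg. One of the 3 or 4 long bars lying about on the bench (None if absent).
- long_2: Dog-bone test bar of plain aluminium, 130 mm long, 20 mm thick: square ends 28 mm long and 24 mm wide, between them a waist 14 mm wide and 74 mm long. Origin at its very centre (10 mm above what it lies on); x along its length, y across the waist, z through the thickness; 0.09 to 0.18 kg. One of the 3 or 4 long bars lying about on the bench (None if absent).
- long_3: Dog-bone test bar of plain aluminium, 130 mm long, 20 mm thick: square ends 28 mm long and 24 mm wide, between them a waist 14 mm wide and 74 mm long. Origin at its very centre (10 mm above what it lies on); x along its length, y across the waist, z through the thickness; 0.09 to 0.18 kg. One of the 3 or 4 long bars lying about on the bench (None if absent).
- long_4: Dog-bone test bar of plain aluminium, 130 mm long, 20 mm thick: square ends 28 mm long and 24 mm wide, between them a waist 14 mm wide and 74 mm long. Origin at its very centre (10 mm above what it lies on); x along its length, y across the waist, z through the thickness; 0.09 to 0.18 kg. One of the 3 or 4 long bars lying about on the bench (None if absent).
- short_1: Dog-bone test bar of plain aluminium, 100 mm long, 20 mm thick: square ends 28 mm long and 24 mm wide, between them a waist 14 mm wide and 44 mm long. Origin at its very centre (10 mm above what it lies on); x along its length, y across the waist, z through the thickness; 0.09 to 0.18 kg. A short bar of another batch lying on the bench; stays there.
- short_2: Dog-bone test bar of plain aluminium, 100 mm long, 20 mm thick: square ends 28 mm long and 24 mm wide, between them a waist 14 mm wide and 44 mm long. Origin at its very centre (10 mm above what it lies on); x along its length, y across the waist, z through the thickness; 0.09 to 0.18 kg. A short bar of another batch lying on the bench; stays there.
- short_0: Dog-bone test bar of plain aluminium, 100 mm long, 20 mm thick: square ends 28 mm long and 24 mm wide, between them a waist 14 mm wide and 44 mm long. Origin at its very centre (10 mm above what it lies on); x along its length, y across the waist, z through the thickness; 0.09 to 0.18 kg. The short bar left in the scanner's tray, hidden inside until the tray is drawn out.
- loupe: Black eye loupe, 34 mm high, 34 mm across, standing on the bench. Bystander, not to be moved; origin under it.
- spirit: Spirit bottle, 110 mm high, 48 mm across. Bystander, not to be moved; origin under it.
- jar: Closed jar, 70 mm high, 64 mm across. Bystander, not to be moved; origin under it.
- beaker: Open steel cup, 80 mm high, 64 mm across. Bystander, not to be moved; origin under it.
- slidebox: Dark blue box 90 x 60 x 30 mm. Bystander, not to be moved; origin under it.
- driver: Screwdriver lying on the bench. Bystander, not to be moved.
- weight: Brass weight, 40 mm high, 44 mm across. Bystander, not to be moved; origin under it.
Things that resemble listed ones, but are neither listed nor needed, are in the scene too. Leave any green look-alike of the long_3 alone. Leave any purple look-alike of the long_4 alone.

How it is judged:
By the outcome, as a careful person would: the job done as asked, in the order asked, and still so for the second after the job is handed in, with the robot touching nothing.
Of long_1, long_2, long_3, long_4 only 3 to 4 are there at a start; the rules pass over those that are not, and their reading is None.
At some moment in a run one of long_1, long_2, long_3, long_4 may be knocked a few centimetres aside while the robot is not near it.
Once in a run the grip may slacken for a moment while it holds something.
It also fails if it takes over 210 s, if anything falls off the work surface, if the arm or the gripper's body presses on something with over 40 N, if the wrist force passes 120 N, or if a joint passes its speed limit or range.

## Robot

A 7-joint arm with a two-finger parallel gripper is mounted at the origin on the work surface. World frame = base frame: x ahead of the robot, y to its left, z up, the work surface at z = 0. Lengths are in m, angles in rad, forces in N, time in s.
With the tool pointing down it reaches from about 0.425 to 0.925 m from the base axis. Payload 6.8 kg.
Tool frame: the origin (TCP) lies midway between the tips of the shut fingers; the grasp point (between the pads) lies 19 mm behind it; z points along the fingers, y is the line along which they close (so a half turn about z gives the same grasp; the last joint's range is limited). The gripper opens to 85 mm and grips with 20 to 120 N. Pads are 22 mm wide; open, the fingers measure 114 mm over their backs; the gripper's body (76 mm by 85 mm) begins 54 mm behind the grasp point. The pads swing forward as they close: fully open they stand 13 mm farther back than shut.
Start: joints at [-1.212, 0.477, 0.022, 1.555, -0.011, 1.109, -0.083], TCP at [0.304, 0.603, 0.231] pointing down, gripper open.
Joint ranges: [-2.96, 2.96], [-0.34, 2.1], [-1.41, 1.46], [0.24, 2.44], [-1.37, 4.51], [0.17, 1.92], [-2.96, 2.96]. Speed limits (rad/s): [2.39, 2.39, 3.14, 3.14, 3.14, 3.14, 3.14].

## Interface

Orientations are given as a unit quaternion [w, x, y, z].
In Python, from station import * gives the robot as it stands. The module is installed in compiled form; this text tells all that it offers.
- The arm moves only by the shell command python3 -m jog 'ROWS' [OPENING] [FORCE]. ROWS is JSON, a list of rows, each an object of numbers: "x", "y", "z": the shift along the tool's x, y, z in m; "ax", "ay", "az": the turn, a rotation vector about the tool's x, y, z in rad. In form: [{"x": .., "y": .., "z": .., "ax": .., "ay": .., "az": ..}, ...]. A call has 1 to 12 rows; each row is the pose to reach, as a shift and turn from the pose commanded when the call began, along the tool's axes at that moment; what a row does not reach only later rows make up. A row lasts 1/10 s, in which the tool goes at most 50 mm and 8.59 degrees, less where a joint would pass 70% of its speed; a pose out of reach is approached as far as the arm can. A call with a gripper value outside its range is refused whole. OPENING is the opening, from 0 (shut) to 1 (fully open), set as the call begins (- or left out, the last holds). The fingers move at their own pace and stop on an object; FORCE is the grip in N (left out, the last holds). Time passes only in rows, so rows that repeat a pose let the fingers close. It gives the time, the measured TCP pose, the force, the opening and the grip force at its end, in the units of the state.
- get_obs(): the state, without advancing time (a new reading comes with each control period).
- read_camera(name): name is "scene" or "side" or "wrist"; returns the picture (480x640x3 uint8, red, green, blue); there is no depth.
- camera_params(name): a dict with "K" (3x3 intrinsics, pixels), "origin" and "attitude" of the camera in the world. Camera axes: x right, y up, looking along -z (the intrinsics and any distortion apply to the point x, -y, -z); pixel columns grow to the right and rows downward; lengths in m; the calibration is good to about 2 mm. A picture is of the moment at which its call begins: read the wrist's pose just before it. camera_params takes no time and is no camera call; for the wrist camera it gives the pose at the moment of the call.
- hand_in(): hands the job in; it is judged then, once.
The state is a dict: "t": time; "q": joint angles; "joint_vel": joint speeds; "joint_torque": joint torques, N m; "eef_pos": TCP position; "tool_rot": TCP orientation; "contact_force": force on the tool from outside, world axes, zero at the start; "torque": the same for the moment, N m; "gripper_width": opening from 0.0 (shut) to 1.0 (fully open); "grasp_force": force on a finger pad.
Only numpy, scipy, OpenCV 4.12 (cv2) and the standard library are available. Lean on these libraries where they do the work, as an engineer would, in place of code of your own. Each camera call takes 0.05 s, during which the arm holds its last target. There are 200 camera calls.

## Working session

There is one attempt and no reset: what is moved stays moved. The work goes in short steps, Python scripts to look and compute and a shell command to move; the robot and the scene stay as the last step left them, time stands still between calls to the robot, and variables do not carry over. Pictures are saved under pics/ and viewed, at most 15 in all, crops included, and the job is handed in when it is done.

```bash
mkdir -p pics; ls
python3 - <<'E'
from station import *
import cv2,numpy as np
o=get_obs();print({k:np.round(v,3).tolist() for k,v in o.items()})
for n in ["scene","side"]:
    p=camera_params(n);print(n,p)
    cv2.imwrite(f"pics/{n}0.png",read_camera(n)[:,:,::-1])
print(camera_params("wrist"))
E
```

```text
pics
{'t': 0.0, 'q': [-1.212, 0.478, 0.022, 1.556, -0.011, 1.109, -0.083], 'joint_vel': [0.002, -0.0, 0.001, 0.0, 0.0, -0.0, 0.001], 'joint_torque': [-0.001, -59.645, 1.608, -28.119, 0.012, 0.01, 0.0], 'eef_pos': [0.304, 0.602, 0.23], 'tool_rot': [-0.0, 0.231, 0.973, -0.001], 'contact_force': [0.235, 0.077, -0.238], 'torque': [-0.006, -0.035, 0.016], 'grasp_force': 0.0, 'gripper_width': 0.997}
scene {'K': array([[509.19235647,   0.        , 314.35352588],
       [  0.        , 509.19235647, 240.83904181],
       [  0.        ,   0.        ,   1.        ]]), 'origin': array([ 1.1258963 , -0.9388784 ,  1.07428007]), 'attitude': array([0.87718348, 0.38258892, 0.11688468, 0.26554251])}
side {'K': array([[542.60082203,   0.        , 316.99695167],
       [  0.        , 542.60082203, 245.39782435],
       [  0.        ,   0.        ,   1.        ]]), 'origin': array([ 0.13918596, -0.9308107 ,  1.02211624]), 'attitude': array([ 0.90094887,  0.38339402, -0.07062043, -0.19055948])}
{'K': array([[343.10138757,   0.        , 318.6410535 ],
       [  0.        , 343.10138757, 236.99003968],
       [  0.        ,   0.        ,   1.        ]]), 'origin': array([0.23690414, 0.63614652, 0.37251839]), 'attitude': array([ 0.84222416, -0.12459088, -0.07583363,  0.51902297])}
```

View pics/scene0.png

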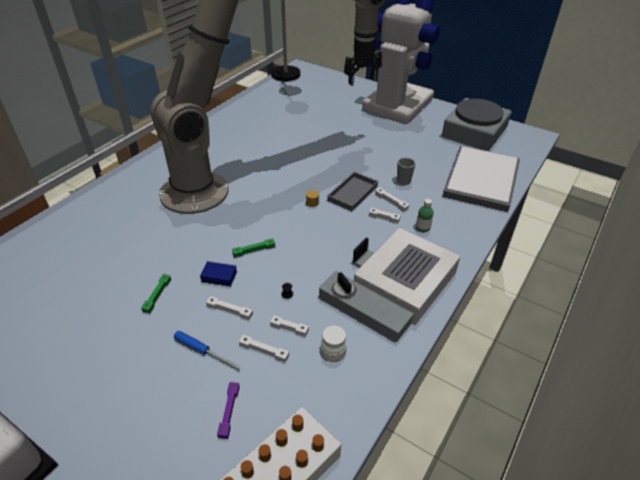

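View pics/side0.png

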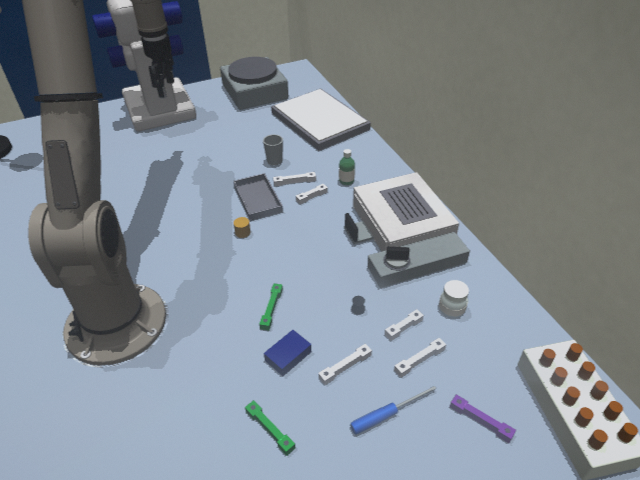

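Both views show three long bars (scene (229,307), (264,347), (392,198)), two shorts ((290,325), (384,214)), the returns tray (353,190), the scanner with fin (361,250) and the lock bar (344,283).

```bash
cat > h.py <<'E'
from station import *
import cv2,numpy as np
from scipy.spatial.transform import Rotation as R
def rot(q): return R.from_quat(np.roll(q,-1))
def ray(p,uv):
    uv=np.atleast_2d(uv).astype(float);K=p["K"]
    d=np.c_[(uv[:,0]-K[0,2])/K[0,0],-(uv[:,1]-K[1,2])/K[1,1],-np.ones(len(uv))]
    return np.array(p["origin"]),rot(p["attitude"]).apply(d)
def plane(p,uv,z):
    o,d=ray(p,uv);return o+d*((z-o[2])/d[:,2])[:,None]
def tri(p1,a,p2,b):
    o1,d1=ray(p1,a);o2,d2=ray(p2,b);out=[]
    for x,y in zip(d1,d2):
        s=np.linalg.lstsq(np.c_[x,-y],o2-o1,rcond=None)[0];out.append((o1+s[0]*x+o2+s[1]*y)/2)
    return np.array(out)
def proj(p,P):
    c=rot(p["attitude"]).inv().apply(np.atleast_2d(P)-p["origin"]);K=p["K"]
    return np.c_[K[0,2]-K[0,0]*c[:,0]/c[:,2],K[1,2]+K[1,1]*c[:,1]/c[:,2]]
def bars(p,im,z=.02,s0=60,v0=150):
    """white/bare blobs -> pose on top plane: mask contour cast to plane, minAreaRect in mm"""
    hsv=cv2.cvtColor(im,cv2.COLOR_RGB2HSV)
    m=((hsv[...,1]<s0)&(hsv[...,2]>v0)).astype(np.uint8)
    cs,_=cv2.findContours(m,cv2.RETR_EXTERNAL,cv2.CHAIN_APPROX_NONE);out=[]
    for c in cs:
        if cv2.contourArea(c)<60: continue
        P=plane(p,c[:,0,:],z)[:,:2]
        r=cv2.minAreaRect((P*1000).astype(np.float32))
        w,h=r[1];a=r[2] if w>h else r[2]+90
        if 80<max(w,h)<160 and min(w,h)<45: out.append((np.round(r[0],0),round(max(w,h)),round(min(w,h)),round((a+90)%180-90,1),c[:,0].mean(0).round()))
    return out
def save(n,im): cv2.imwrite("pics/"+n+".png",im[:,:,::-1])
E
python3 - <<'E'
from h import *
for n in ["scene","side"]:
    p=camera_params(n);im=cv2.imread(f"pics/{n}0.png")[:,:,::-1].copy()
    hsv=cv2.cvtColor(im,cv2.COLOR_RGB2HSV)
    print(n)
    for q in ([(229,307),(100,400),(384,214)] if n=="scene" else [(345,362),(150,400)]): print(hsv[q[1],q[0]])
    for b in bars(p,im,s0=40,v0=130): print(b)
    x,y,w,h=(310,170,170,180) if n=="scene" else (335,160,150,140)
    x0,y0=(240,160) if n=="scene" else (220,150)
    save(n+"0c",cv2.resize(im[y0:y0+200,x0:x0+266],None,fx=3,fy=3,interpolation=cv2.INTER_CUBIC))
E
```

```text
scene
[ 23   6 178]
[105  34 166]
[ 15   3 154]
(array([ 285., -869.]), 102, 39, -31.9, array([  6., 438.]))
(array([-380.,  -55.]), 96, 44, -89.5, array([108., 161.]))
side
[105   5 220]
[107  45 198]
(array([ 541., -468.]), 94, 7, 3.7, array([416., 396.]))
(array([ 446., -336.]), 131, 34, 12.0, array([346., 361.]))
(array([ 600., -385.]), 135, 29, 9.6, array([419., 355.]))
(array([ 616., -295.]), 102, 34, 12.7, array([405., 323.]))
(array([-106.,    7.]), 127, 19, 79.2, array([ 67., 331.]))
(array([612., 236.]), 101, 44, 10.8, array([313., 191.]))
(array([590., 333.]), 132, 30, -15.2, array([294., 176.]))
```

View pics/scene0c.png

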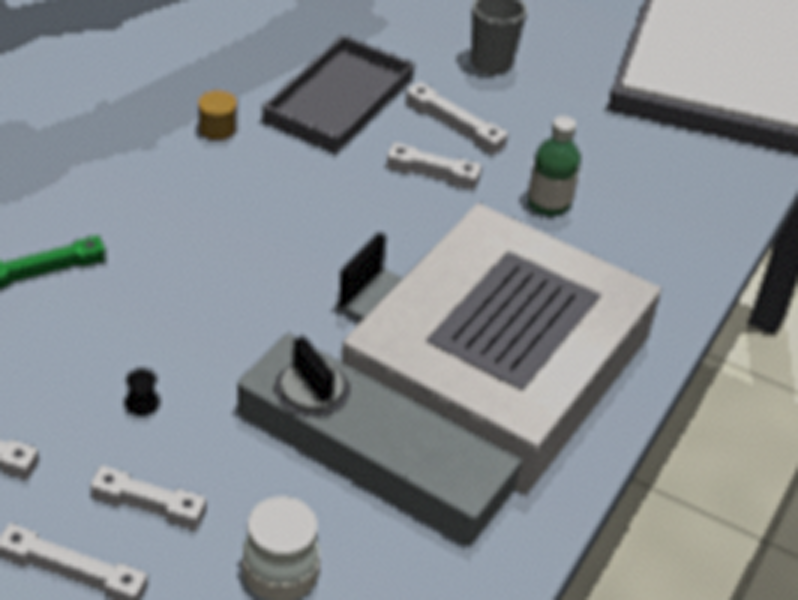

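View pics/side0c.png

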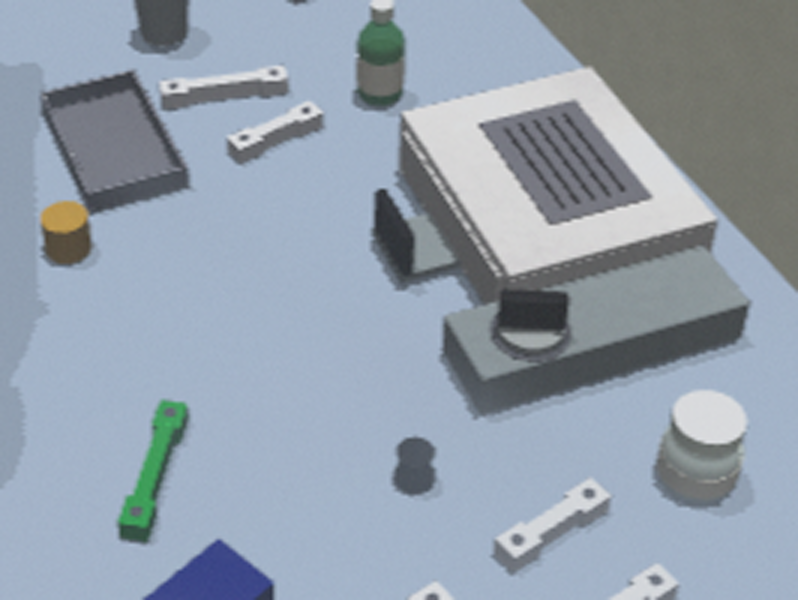

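Run:
```python
from h import *
s,d=camera_params("scene"),camera_params("side")
a=np.array([(480,205),(660,290),(530,447),(344,345),(384,235),(341,277),(298,340),(332,388),(345,39),(412,70),(336,150),(264,113)])/3+[240,160]
b=np.array([(402,117),(590,68),(716,222),(503,280),(378,192),(413,258),(501,292),(568,294),(134,72),(188,181),(92,208),(43,97)])/3+[220,150]
names="A_FL B_BL C_BR D_FR fin1 fin2 bar1 bar2".split()
for n,P in zip(names,tri(s,a[:8],d,b[:8])): print(n,P.round(3))
for p,q in((s,a),(d,b)): print(plane(p,q[:4],.07).round(3).tolist()); 
print("ret s",plane(s,a[8:],.025).round(3).tolist()); print("ret d",plane(d,b[8:],.025).round(3).tolist())
```

```text
A_FL [0.703 0.152 0.064]
B_BL [0.899 0.136 0.068]
C_BR [ 0.88  -0.106  0.071]
D_FR [ 0.684 -0.081  0.059]
fin1 [0.64  0.072 0.055]
fin2 [ 0.634 -0.006  0.049]
bar1 [ 0.659 -0.121  0.088]
bar2 [ 0.71  -0.145  0.082]
[[0.705, 0.148, 0.07], [0.899, 0.133, 0.07], [0.88, -0.107, 0.07], [0.689, -0.092, 0.07]]
[[0.699, 0.143, 0.07], [0.898, 0.136, 0.07], [0.881, -0.103, 0.07], [0.678, -0.09, 0.07]]
ret s [[0.42, 0.374, 0.025], [0.515, 0.364, 0.025], [0.516, 0.191, 0.025], [0.416, 0.202, 0.025]]
ret d [[0.51, 0.375, 0.025], [0.499, 0.192, 0.025], [0.404, 0.193, 0.025], [0.413, 0.374, 0.025]]
```

```bash
cat >> h.py <<'E'
def down(yaw):
    c,s=np.cos(np.radians(yaw)),np.sin(np.radians(yaw))
    y=np.array([c,s,0]);z=np.array([0,0,-1.]);return R.from_matrix(np.c_[np.cross(y,z),y,z])
def to(x,y,z,yaw,base=None):
    """tool shift/turn to world TCP (x,y,z) with closing line at yaw deg; base=(pos,R) start, default measured"""
    o=get_obs();p0,R0=base or (np.array(o["eef_pos"]),rot(o["tool_rot"]))
    d=R0.inv().apply(np.array([x,y,z])-p0)
    best=min(((R0.inv()*down(yaw+k)).as_rotvec() for k in(0,180)),key=np.linalg.norm)
    print("x %.4f y %.4f z %.4f | ax %.3f ay %.3f az %.3f"%(*d,*best))
    k=np.degrees(np.arctan2(*R0.apply([0,1,0])[1::-1])); return
O=np.array([.691,.027]);SY=-4.2
def sc(x,y):
    c,s=np.cos(np.radians(SY)),np.sin(np.radians(SY));return O+[c*x-s*y,s*x+c*y]
def st():
    o=get_obs();T=rot(o["tool_rot"]).as_matrix()
    print("t %.2f pos"%o["t"],np.round(o["eef_pos"],4),"yaw %.1f"%np.degrees(np.arctan2(T[1,1],T[0,1])),"F",np.round(o["contact_force"],1),"w %.3f g %.1f"%(o["gripper_width"],o["grasp_force"]),"q7 %.2f"%o["q"][6])
E
python3 -c "
from h import *
g=sc(-.055,0);print(g);to(*g,.22,SY)"
```

```text
[0.6361477 0.0310281]
x -0.5541 y -0.3605 z 0.0111 | ax -0.001 ay 0.001 az 1.177
```

```bash
python3 -m jog '[{"x":-0.55,"y":-0.36,"z":-0.02,"az":1.177},{"x":-0.55,"y":-0.36,"z":-0.02,"az":1.177},{"x":-0.55,"y":-0.36,"z":-0.02,"az":1.177},{"x":-0.55,"y":-0.36,"z":-0.02,"az":1.177},{"x":-0.55,"y":-0.36,"z":-0.02,"az":1.177},{"x":-0.55,"y":-0.36,"z":-0.02,"az":1.177},{"x":-0.55,"y":-0.36,"z":-0.02,"az":1.177},{"x":-0.55,"y":-0.36,"z":-0.02,"az":1.177},{"x":-0.55,"y":-0.36,"z":-0.02,"az":1.177},{"x":-0.55,"y":-0.36,"z":-0.02,"az":1.177},{"x":-0.55,"y":-0.36,"z":-0.02,"az":1.177},{"x":-0.55,"y":-0.36,"z":-0.02,"az":1.177}]' 0.4 40
python3 -c "
from h import *
g=sc(-.055,0);to(*g,.25,SY);st()"
```

```text
x -0.5541 y -0.3605 z -0.0189 | ax -0.001 ay 0.001 az 1.177
t 0.10 pos [0.3035 0.6023 0.2304] yaw 63.3 F [ 1.2  0.7 -0. ] w 1.002 g 0.0 q7 -0.08validation failed for argument at $[0]...
```

```bash
python3 -m jog '[{"x":-0.55,"y":-0.36,"z":-0.02,"ax":0,"ay":0,"az":1.177},{"x":-0.55,"y":-0.36,"z":-0.02,"ax":0,"ay":0,"az":1.177},{"x":-0.55,"y":-0.36,"z":-0.02,"ax":0,"ay":0,"az":1.177}]' 0.4 40; echo; python3 -m jog '[{"x":-0.04,"y":-0.02,"z":-0.002,"ax":0,"ay":0,"az":0.12}]'; echo
python3 -c "
from h import *
g=sc(-.055,0);to(*g,.25,SY);st()"
```

```text
t: 0.4
eef_pos: [0.3793, 0.4713, 0.2354]
tool_rot: [-0.0, 0.445, 0.896, -0.0]
contact_force: [1.5, 0.4, 0.1]
gripper_width: 0.519
grasp_force: 0.0

t: 0.5
eef_pos: [0.3897, 0.4263, 0.2375]
tool_rot: [0.001, 0.499, 0.866, -0.0]
contact_force: [-0.1, 1.0, 0.7]
gripper_width: 0.401
grasp_force: 0.0

x -0.4655 y 0.0150 z -0.0119 | ax 0.001 ay 0.001 az 0.599
t 0.50 pos [0.3897 0.4263 0.2375] yaw 30.1 F [-0.1  1.   0.7] w 0.401 g 0.0 q7 -0.35
```

All six keys are needed. Continue.

```bash
python3 -m jog '[{"x":-0.466,"y":0.015,"z":-0.012,"ax":0,"ay":0,"az":0.6},{"x":-0.466,"y":0.015,"z":-0.012,"ax":0,"ay":0,"az":0.6},{"x":-0.466,"y":0.015,"z":-0.012,"ax":0,"ay":0,"az":0.6},{"x":-0.466,"y":0.015,"z":-0.012,"ax":0,"ay":0,"az":0.6},{"x":-0.466,"y":0.015,"z":-0.012,"ax":0,"ay":0,"az":0.6},{"x":-0.466,"y":0.015,"z":-0.012,"ax":0,"ay":0,"az":0.6},{"x":-0.466,"y":0.015,"z":-0.012,"ax":0,"ay":0,"az":0.6},{"x":-0.466,"y":0.015,"z":-0.012,"ax":0,"ay":0,"az":0.6},{"x":-0.466,"y":0.015,"z":-0.012,"ax":0,"ay":0,"az":0.6},{"x":-0.466,"y":0.015,"z":-0.012,"ax":0,"ay":0,"az":0.6},{"x":-0.466,"y":0.015,"z":-0.012,"ax":0,"ay":0,"az":0.6}]' >/dev/null
python3 -c "
from h import *
st();p=camera_params('wrist');im=read_camera('wrist');save('w1',im);print(p)
g=sc(-.055,0)
print('fin top expect',proj(p,[[*sc(-.055,y),.06] for y in(.035,-.035)]),'corners',proj(p,[[*sc(0,y),.07] for y in(.12,-.12)]),'lock',proj(p,[[*sc(0,-.165),.088]]))
to(*g,.25,SY)"
```

```text
t 1.60 pos [0.6381 0.0318 0.2495] yaw -4.1 F [-0.7  1.  -0.9] w 0.401 g 0.0 q7 -0.04
{'K': array([[343.10138757,   0.        , 318.6410535 ],
       [  0.        , 343.10138757, 236.99003968],
       [  0.        ,   0.        ,   1.        ]]), 'origin': array([0.64231602, 0.10590454, 0.39148242]), 'attitude': array([ 0.98854249, -0.14667286,  0.00534492, -0.03524556])}
fin top expect [[317.93971108 176.63048531]
 [317.84352102 245.96238912]] corners [[382.10270554  78.40380604]
 [369.51321    325.02934   ]] lock [[370.01126144 372.04760423]]
x -0.0037 y -0.0008 z -0.0007 | ax -0.001 ay 0.000 az 0.005
```

View pics/w1.png

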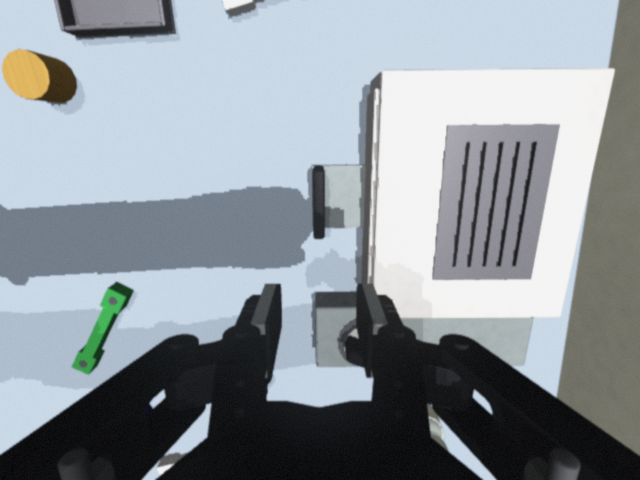

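```bash
python3 -c "
from h import *
p=camera_params('wrist');st()
print(plane(p,[(318.5,166),(319,238)],.06).round(4),plane(p,[(384,70),(370,317),(613,69),(561,317)],.07).round(4))
im=read_camera('wrist');m=(im.max(2)<45).astype(np.uint8);m[:150]=0;m[260:]=0;m[:,:300]=0;m[:,335:]=0
print(cv2.boundingRect(m))"
```

```text
t 1.65 pos [0.6372 0.0347 0.2493] yaw -3.9 F [ 0.6  1.  -0.4] w 0.402 g 0.0 q7 -0.04
[[0.6388 0.0792 0.06  ]
 [0.6345 0.0079 0.06  ]] [[ 0.7001  0.1566  0.07  ]
 [ 0.6823 -0.0794  0.07  ]
 [ 0.8946  0.1441  0.07  ]
 [ 0.8827 -0.0929  0.07  ]]
(315, 213, 10, 27)
```

```bash
python3 -m jog '[{"x":0,"y":0,"z":0,"ax":0,"ay":0,"az":0},{"x":0,"y":0,"z":0,"ax":0,"ay":0,"az":0},{"x":0,"y":0,"z":0,"ax":0,"ay":0,"az":0}]' >/dev/null; python3 -c "
from h import *
st();p=camera_params('wrist')
im=read_camera('wrist')
m=(im.min(2)>225).astype(np.uint8);m[:40]=0;m[:,:372]=0
c=max(cv2.findContours(m,0,1)[0],key=cv2.contourArea);a=cv2.approxPolyDP(c,8,True)[:,0];print(a.tolist(),plane(p,a,.07).round(4).tolist())
g=im[200,295:375].max(1);print(g.tolist());print(im[150:260,319].max(1).tolist())"
```

```text
t 2.00 pos [0.637  0.0371 0.2499] yaw -3.7 F [ 0.3 -0.2  0.6] w 0.396 g 0.0 q7 -0.04
[[386, 79], [378, 292], [399, 309], [428, 305], [429, 322], [557, 323], [613, 80]] [[0.7013, 0.1523, 0.07], [0.6916, -0.0486, 0.07], [0.7133, -0.0696, 0.07], [0.7434, -0.0668, 0.07], [0.745, -0.0869, 0.07], [0.8804, -0.0967, 0.07], [0.8964, 0.1391, 0.07]]
[140, 143, 143, 143, 141, 140, 143, 141, 142, 144, 170, 209, 223, 227, 218, 176, 144, 139, 128, 80, 54, 51, 58, 60, 60, 60, 64, 62, 66, 59, 74, 121, 157, 171, 171, 175, 185, 192, 195, 197, 196, 198, 197, 199, 200, 195, 193, 192, 192, 195, 194, 194, 193, 193, 193, 194, 192, 193, 197, 199, 198, 199, 197, 194, 194, 195, 182, 143, 120, 114, 106, 88, 82, 85, 86, 85, 120, 199, 227, 200]
[229, 230, 230, 228, 230, 228, 230, 230, 231, 229, 229, 229, 229, 230, 230, 230, 229, 228, 223, 191, 128, 66, 51, 46, 45, 43, 50, 54, 59, 62, 68, 67, 67, 65, 63, 64, 65, 65, 67, 66, 59, 61, 62, 65, 62, 64, 63, 62, 62, 61, 60, 61, 58, 61, 61, 59, 60, 58, 59, 57, 56, 58, 52, 46, 45, 43, 43, 47, 45, 39, 42, 44, 44, 45, 39, 43, 42, 43, 44, 42, 41, 44, 45, 43, 41, 43, 43, 44, 44, 42, 50, 51, 51, 93, 174, 220, 228, 228, 228, 228, 228, 227, 228, 229, 228, 228, 227, 221, 207, 204]
```

```bash
sed -i 's/^O=.*/O=np.array([.691,.033]);SY=-4.0/' h.py; python3 -c "
from h import *
p=camera_params('wrist');print(plane(p,[(320,170.5),(320,243.5),(320,207)],.06).round(4));print(sc(-.055,0))
to(*sc(-.055,0),.030,SY)"
```

```text
[[0.6398 0.077  0.06  ]
 [0.6352 0.0039 0.06  ]
 [0.6376 0.0416 0.06  ]]
[0.63613398 0.03683661]
x -0.0001 y -0.0010 z 0.2199 | ax -0.000 ay -0.000 az 0.005
```

```bash
python3 -m jog '[{"x":0,"y":0,"z":0.04,"ax":0,"ay":0,"az":0},{"x":0,"y":0,"z":0.08,"ax":0,"ay":0,"az":0},{"x":0,"y":0,"z":0.12,"ax":0,"ay":0,"az":0},{"x":0,"y":0,"z":0.15,"ax":0,"ay":0,"az":0},{"x":0,"y":0,"z":0.18,"ax":0,"ay":0,"az":0},{"x":0,"y":0,"z":0.2,"ax":0,"ay":0,"az":0},{"x":0,"y":0,"z":0.21,"ax":0,"ay":0,"az":0},{"x":0,"y":0,"z":0.219,"ax":0,"ay":0,"az":0},{"x":0,"y":0,"z":0.219,"ax":0,"ay":0,"az":0}]' ; python3 -m jog '[{"x":0,"y":0,"z":0,"ax":0,"ay":0,"az":0},{"x":0,"y":0,"z":0,"ax":0,"ay":0,"az":0},{"x":0,"y":0,"z":0,"ax":0,"ay":0,"az":0},{"x":0,"y":0,"z":0,"ax":0,"ay":0,"az":0},{"x":0,"y":0,"z":0,"ax":0,"ay":0,"az":0}]' 0 40; python3 -c "
from h import *
st()"
```

```text
t: 2.95
eef_pos: [0.6372, 0.0358, 0.0304]
tool_rot: [-0.0, 0.73, 0.683, -0.0]
contact_force: [0.9, -1.1, -0.7]
gripper_width: 0.398
grasp_force: 0.0
t: 3.45
eef_pos: [0.6382, 0.0357, 0.0321]
tool_rot: [0.0, 0.73, 0.683, 0.001]
contact_force: [-2.0, -0.2, 7.2]
gripper_width: 0.136
grasp_force: 40.9
t 3.45 pos [0.6382 0.0357 0.0321] yaw -3.8 F [-2.  -0.2  7.2] w 0.136 g 40.9 q7 0.07
```

```bash
python3 -m jog '[{"x":0,"y":-0.001,"z":0,"ax":0,"ay":0,"az":0},{"x":0,"y":-0.002,"z":0,"ax":0,"ay":0,"az":0},{"x":0,"y":-0.003,"z":0,"ax":0,"ay":0,"az":0},{"x":0,"y":-0.003,"z":0,"ax":0,"ay":0,"az":0}]';  python3 -m jog '[{"x":0,"y":-0.001,"z":0,"ax":0,"ay":0,"az":0},{"x":0,"y":-0.002,"z":0,"ax":0,"ay":0,"az":0},{"x":0,"y":-0.002,"z":0,"ax":0,"ay":0,"az":0}]'
```

```text
t: 3.85
eef_pos: [0.6358, 0.0358, 0.032]
tool_rot: [0.001, 0.73, 0.683, 0.001]
contact_force: [1.0, 0.6, 6.1]
gripper_width: 0.132
grasp_force: 40.9
t: 4.15
eef_pos: [0.6338, 0.0359, 0.032]
tool_rot: [0.001, 0.73, 0.683, 0.001]
contact_force: [1.2, -0.5, 6.4]
gripper_width: 0.134
grasp_force: 40.9
```

```bash
python3 -m jog '[{"x":0,"y":-0.001,"z":0,"ax":0,"ay":0,"az":0},{"x":0,"y":-0.002,"z":0,"ax":0,"ay":0,"az":0},{"x":0,"y":-0.003,"z":0,"ax":0,"ay":0,"az":0},{"x":0,"y":-0.003,"z":0,"ax":0,"ay":0,"az":0}]'
```

```text
t: 4.55
eef_pos: [0.6309, 0.0361, 0.0321]
tool_rot: [0.001, 0.73, 0.683, 0.001]
contact_force: [2.2, -0.3, 5.7]
gripper_width: 0.131
grasp_force: 41.8
```

The tray slides freely (lock off). Pull it out.

```bash
python3 -m jog '[{"x":0,"y":-0.01,"z":0,"ax":0,"ay":0,"az":0},{"x":0,"y":-0.025,"z":0,"ax":0,"ay":0,"az":0},{"x":0,"y":-0.04,"z":0,"ax":0,"ay":0,"az":0},{"x":0,"y":-0.055,"z":0,"ax":0,"ay":0,"az":0},{"x":0,"y":-0.07,"z":0,"ax":0,"ay":0,"az":0},{"x":0,"y":-0.085,"z":0,"ax":0,"ay":0,"az":0},{"x":0,"y":-0.1,"z":0,"ax":0,"ay":0,"az":0},{"x":0,"y":-0.115,"z":0,"ax":0,"ay":0,"az":0},{"x":0,"y":-0.13,"z":0,"ax":0,"ay":0,"az":0},{"x":0,"y":-0.14,"z":0,"ax":0,"ay":0,"az":0},{"x":0,"y":-0.147,"z":0,"ax":0,"ay":0,"az":0},{"x":0,"y":-0.15,"z":0,"ax":0,"ay":0,"az":0}]'; python3 -m jog '[{"x":0,"y":-0.003,"z":0,"ax":0,"ay":0,"az":0},{"x":0,"y":-0.005,"z":0,"ax":0,"ay":0,"az":0},{"x":0,"y":-0.007,"z":0,"ax":0,"ay":0,"az":0},{"x":0,"y":-0.008,"z":0,"ax":0,"ay":0,"az":0},{"x":0,"y":-0.008,"z":0,"ax":0,"ay":0,"az":0}]'
```

```text
t: 5.75
eef_pos: [0.4807, 0.0459, 0.032]
tool_rot: [0.001, 0.73, 0.683, 0.001]
contact_force: [2.7, -1.3, 7.9]
gripper_width: 0.131
grasp_force: 42.3
t: 6.25
eef_pos: [0.4735, 0.0463, 0.032]
tool_rot: [0.001, 0.73, 0.683, 0.002]
contact_force: [2.0, -1.7, 10.0]
gripper_width: 0.132
grasp_force: 42.6
```

```bash
python3 -m jog '[{"x":0,"y":-0.001,"z":0,"ax":0,"ay":0,"az":0},{"x":0,"y":-0.002,"z":0,"ax":0,"ay":0,"az":0},{"x":0,"y":-0.003,"z":0,"ax":0,"ay":0,"az":0},{"x":0,"y":-0.003,"z":0,"ax":0,"ay":0,"az":0}]'
```

```text
t: 6.65
eef_pos: [0.4735, 0.0463, 0.032]
tool_rot: [0.003, 0.73, 0.683, 0.003]
contact_force: [12.1, -2.4, -2.7]
gripper_width: 0.131
grasp_force: 40.9
```

```bash
python3 -m jog '[{"x":0,"y":0.003,"z":0,"ax":0,"ay":0,"az":0},{"x":0,"y":0.003,"z":0,"ax":0,"ay":0,"az":0},{"x":0,"y":0.003,"z":0,"ax":0,"ay":0,"az":0}]' 0.4; python3 -m jog '[{"x":0,"y":0,"z":-0.03,"ax":0,"ay":0,"az":0},{"x":0,"y":0,"z":-0.07,"ax":0,"ay":0,"az":0},{"x":0,"y":0,"z":-0.12,"ax":0,"ay":0,"az":0},{"x":0.03,"y":0.04,"z":-0.17,"ax":0,"ay":0,"az":0},{"x":0.06,"y":0.08,"z":-0.22,"ax":0,"ay":0,"az":0},{"x":0.09,"y":0.12,"z":-0.25,"ax":0,"ay":0,"az":0},{"x":0.1,"y":0.14,"z":-0.27,"ax":0,"ay":0,"az":0},{"x":0.1,"y":0.14,"z":-0.27,"ax":0,"ay":0,"az":0},{"x":0.1,"y":0.14,"z":-0.27,"ax":0,"ay":0,"az":0},{"x":0.1,"y":0.14,"z":-0.27,"ax":0,"ay":0,"az":0},{"x":0.1,"y":0.14,"z":-0.27,"ax":0,"ay":0,"az":0}]' 1
python3 -c "
from h import *
st();p=camera_params('wrist');im=read_camera('wrist');save('w2',im);np.save('w2.npy',p)
"
```

```text
t: 6.95
eef_pos: [0.4707, 0.0466, 0.0306]
tool_rot: [-0.001, 0.73, 0.683, -0.001]
contact_force: [0.7, 1.0, -0.7]
gripper_width: 0.399
grasp_force: 0.0
t: 8.05
eef_pos: [0.6164, 0.1362, 0.2994]
tool_rot: [-0.001, 0.73, 0.683, -0.001]
contact_force: [-0.8, -0.6, 0.4]
gripper_width: 0.999
grasp_force: 0.0
t 8.05 pos [0.6164 0.1362 0.2994] yaw -3.8 F [-0.8 -0.6  0.4] w 0.999 g 0.0 q7 -0.21
```

View pics/w2.png

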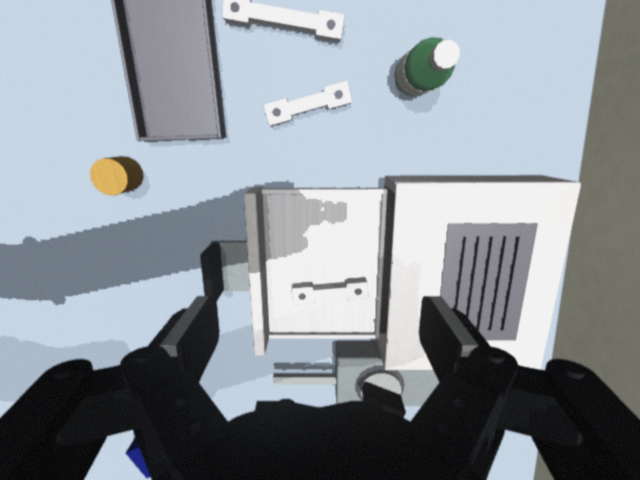

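```bash
cat >> h.py <<'E'
def two(p,a,b,z):
    P=plane(p,[a,b],z);m=P.mean(0);d=P[1]-P[0];print("c",m[:2].round(4),"len %.3f yaw %.1f"%(np.hypot(*d[:2]),np.degrees(np.arctan2(d[1],d[0]))));return m
E
python3 -c "
from h import *
p=np.load('w2.npy',allow_pickle=True).item()
two(p,(302.5,295.5),(357.5,291.5),.032)
two(p,(236,7),(332,24),.02);two(p,(277,112),(338,94),.02)
print('returns',plane(p,[(137,138),(223,137),(210,2)],.025).round(4).tolist())
print('tray',plane(p,[(266,190),(383,190),(377,334),(268,333)],.018).round(4).tolist())
print('case',plane(p,[(386,182),(386,369),(578,183),(541,369)],.07).round(4).tolist())
print('tray_in pred',sc(-.08,0))
im=cv2.imread('pics/w2.png')[:,:,::-1].copy()
for b in bars(p,im,s0=12,v0=225):print(b)
"
```

```text
c [0.6208 0.0084] len 0.072 yaw 0.9
c [0.5906 0.3334] len 0.104 yaw -12.7
c [0.6086 0.2441] len 0.073 yaw 11.5
returns [[0.4073, 0.219, 0.025], [0.5078, 0.2134, 0.025], [0.5142, 0.3496, 0.025]]
tray [[0.5498, 0.1474, 0.018], [0.6943, 0.1378, 0.018], [0.6834, -0.0655, 0.018], [0.5302, -0.054, 0.018]]
case [[0.6886, 0.1551, 0.07], [0.6863, -0.0836, 0.07], [0.8948, 0.1404, 0.07], [0.8836, -0.0962, 0.07]]
tray_in pred [0.61119488 0.03858052]
(array([605., -63.]), 145, 2, -3.7, array([321., 336.]))
(array([519.,  -6.]), 89, 13, 86.1, array([256., 302.]))
(array([608., 245.]), 99, 23, 11.1, array([308., 102.]))
(array([589., 334.]), 129, 23, -12.9, array([284.,  16.]))
```

```bash
python3 -c "
from h import *
st();to(.621,.0085,.12,.9+90);to(.621,.0085,.12,.9-90)"
```

```text
t 8.10 pos [0.6165 0.1361 0.2996] yaw -3.8 F [ 0.2  0.4 -0. ] w 1.004 g 0.0 q7 -0.21
x -0.1269 y 0.0135 z 0.1796 | ax -0.002 ay 0.003 az 1.488
x -0.1269 y 0.0135 z 0.1796 | ax -0.002 ay 0.003 az 1.488
```

```bash
python3 -m jog '[{"x":-0.127,"y":0.0135,"z":0.18,"ax":0,"ay":0,"az":1.488},{"x":-0.127,"y":0.0135,"z":0.18,"ax":0,"ay":0,"az":1.488},{"x":-0.127,"y":0.0135,"z":0.18,"ax":0,"ay":0,"az":1.488},{"x":-0.127,"y":0.0135,"z":0.18,"ax":0,"ay":0,"az":1.488},{"x":-0.127,"y":0.0135,"z":0.18,"ax":0,"ay":0,"az":1.488},{"x":-0.127,"y":0.0135,"z":0.18,"ax":0,"ay":0,"az":1.488},{"x":-0.127,"y":0.0135,"z":0.18,"ax":0,"ay":0,"az":1.488},{"x":-0.127,"y":0.0135,"z":0.18,"ax":0,"ay":0,"az":1.488},{"x":-0.127,"y":0.0135,"z":0.18,"ax":0,"ay":0,"az":1.488},{"x":-0.127,"y":0.0135,"z":0.18,"ax":0,"ay":0,"az":1.488},{"x":-0.127,"y":0.0135,"z":0.18,"ax":0,"ay":0,"az":1.488},{"x":-0.127,"y":0.0135,"z":0.18,"ax":0,"ay":0,"az":1.488}]' 0.5 40 >/dev/null;python3 -m jog '[{"x":0,"y":0,"z":0,"ax":0,"ay":0,"az":0},{"x":0,"y":0,"z":0,"ax":0,"ay":0,"az":0},{"x":0,"y":0,"z":0,"ax":0,"ay":0,"az":0}]' >/dev/null; python3 -c "
from h import *
st();to(.621,.0085,.0155,.9-90)"
```

```text
t 9.60 pos [0.6231 0.0094 0.1209] yaw -89.0 F [-0.5  0.5  0.1] w 0.503 g 0.0 q7 -1.17
x -0.0021 y 0.0009 z 0.1054 | ax -0.000 ay -0.000 az 0.002
```

```bash
python3 -m jog '[{"x":-0.002,"y":0.001,"z":0.03,"ax":0,"ay":0,"az":0},{"x":-0.002,"y":0.001,"z":0.06,"ax":0,"ay":0,"az":0},{"x":-0.002,"y":0.001,"z":0.08,"ax":0,"ay":0,"az":0},{"x":-0.002,"y":0.001,"z":0.095,"ax":0,"ay":0,"az":0},{"x":-0.002,"y":0.001,"z":0.103,"ax":0,"ay":0,"az":0},{"x":-0.002,"y":0.001,"z":0.105,"ax":0,"ay":0,"az":0},{"x":-0.002,"y":0.001,"z":0.105,"ax":0,"ay":0,"az":0}]' ; python3 -m jog '[{"x":0,"y":0,"z":0,"ax":0,"ay":0,"az":0},{"x":0,"y":0,"z":0,"ax":0,"ay":0,"az":0},{"x":0,"y":0,"z":0,"ax":0,"ay":0,"az":0},{"x":0,"y":0,"z":0,"ax":0,"ay":0,"az":0},{"x":0,"y":0,"z":0,"ax":0,"ay":0,"az":0}]' 0 60;  python3 -m jog '[{"x":0,"y":0,"z":-0.02,"ax":0,"ay":0,"az":0},{"x":0,"y":0,"z":-0.05,"ax":0,"ay":0,"az":0},{"x":0,"y":0,"z":-0.09,"ax":0,"ay":0,"az":0},{"x":0,"y":0,"z":-0.13,"ax":0,"ay":0,"az":0},{"x":0,"y":0,"z":-0.17,"ax":0,"ay":0,"az":0},{"x":0,"y":0,"z":-0.17,"ax":0,"ay":0,"az":0}]'; python3 -c "
from h import *
st();to(.46,.295,.18,-3)"
```

```text
t: 10.3
eef_pos: [0.6216, 0.0083, 0.0163]
tool_rot: [0.0, 1.0, 0.008, 0.0]
contact_force: [-0.2, -0.6, -0.3]
gripper_width: 0.498
grasp_force: 0.0
t: 10.8
eef_pos: [0.622, 0.0084, 0.0169]
tool_rot: [-0.0, 1.0, 0.008, 0.001]
contact_force: [-1.0, -0.3, 5.9]
gripper_width: 0.146
grasp_force: 59.4
t: 11.4
eef_pos: [0.6242, 0.0076, 0.1913]
tool_rot: [-0.0, 1.0, 0.008, 0.004]
contact_force: [0.3, -0.5, -0.5]
gripper_width: 0.144
grasp_force: 58.8
t 11.40 pos [0.6242 0.0076 0.1913] yaw -89.1 F [ 0.3 -0.5 -0.5] w 0.144 g 58.8 q7 -1.22
x -0.1596 y -0.2900 z 0.0101 | ax 0.006 ay -0.008 az -1.502
```

```bash
python3 -m jog '[{"x":-0.16,"y":-0.29,"z":0.01,"ax":0,"ay":0,"az":-1.5},{"x":-0.16,"y":-0.29,"z":0.01,"ax":0,"ay":0,"az":-1.5},{"x":-0.16,"y":-0.29,"z":0.01,"ax":0,"ay":0,"az":-1.5},{"x":-0.16,"y":-0.29,"z":0.01,"ax":0,"ay":0,"az":-1.5},{"x":-0.16,"y":-0.29,"z":0.01,"ax":0,"ay":0,"az":-1.5},{"x":-0.16,"y":-0.29,"z":0.01,"ax":0,"ay":0,"az":-1.5},{"x":-0.16,"y":-0.29,"z":0.01,"ax":0,"ay":0,"az":-1.5},{"x":-0.16,"y":-0.29,"z":0.01,"ax":0,"ay":0,"az":-1.5},{"x":-0.16,"y":-0.29,"z":0.01,"ax":0,"ay":0,"az":-1.5},{"x":-0.16,"y":-0.29,"z":0.01,"ax":0,"ay":0,"az":-1.5},{"x":-0.16,"y":-0.29,"z":0.01,"ax":0,"ay":0,"az":-1.5},{"x":-0.16,"y":-0.29,"z":0.01,"ax":0,"ay":0,"az":-1.5}]' >/dev/null;python3 -m jog '[{"x":0,"y":0,"z":0,"ax":0,"ay":0,"az":0},{"x":0,"y":0,"z":0,"ax":0,"ay":0,"az":0},{"x":0,"y":0,"z":0,"ax":0,"ay":0,"az":0}]' >/dev/null; python3 -c "
from h import *
st();p=camera_params('wrist');im=read_camera('wrist');save('w3',im);np.save('w3.npy',p)
to(.46,.295,.01,-3)"
```

```text
t 12.90 pos [0.4563 0.2958 0.1758] yaw -3.1 F [ 0.1 -0.  -2.2] w 0.146 g 58.9 q7 -0.53
x -0.0006 y 0.0038 z 0.1658 | ax -0.000 ay 0.000 az -0.002
```

View pics/w3.png

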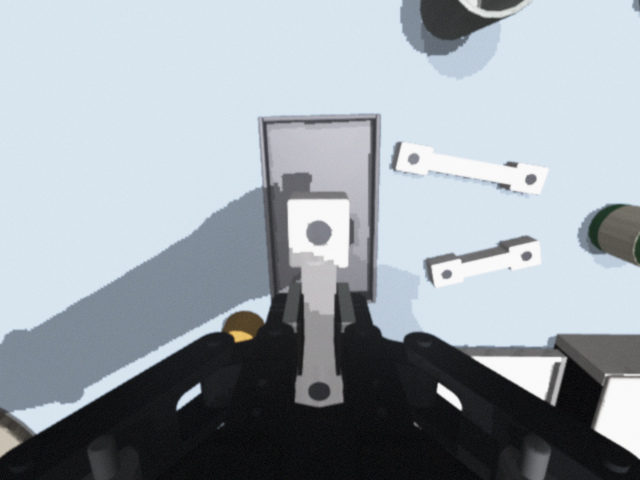

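The bar is held above the returns tray (rim corners (262,118),(380,116),(374,300),(275,297)); the upper long bar has holes at (413,158),(531,178).

```bash
python3 -c "
from h import *
p=np.load('w3.npy',allow_pickle=True).item()
c=plane(p,[(262,118),(380,116),(374,300),(275,297)],.025)
print(c.round(3).tolist(),c.mean(0));two(p,(413.5,158.5),(531,179),.02)
to(*c.mean(0)[:2],.01,-3)"
```

```text
[[0.414, 0.384, 0.025], [0.509, 0.381, 0.025], [0.503, 0.217, 0.025], [0.41, 0.225, 0.025]] [0.45918549 0.30157977 0.025     ]
c [0.5892 0.3337] len 0.104 yaw -12.7
x 0.0060 y 0.0026 z 0.1658 | ax -0.000 ay 0.000 az -0.002
```

```bash
python3 -m jog '[{"x":0.006,"y":0.003,"z":0.04,"ax":0,"ay":0,"az":0},{"x":0.006,"y":0.003,"z":0.08,"ax":0,"ay":0,"az":0},{"x":0.006,"y":0.003,"z":0.12,"ax":0,"ay":0,"az":0},{"x":0.006,"y":0.003,"z":0.14,"ax":0,"ay":0,"az":0},{"x":0.006,"y":0.003,"z":0.155,"ax":0,"ay":0,"az":0},{"x":0.006,"y":0.003,"z":0.163,"ax":0,"ay":0,"az":0},{"x":0.006,"y":0.003,"z":0.166,"ax":0,"ay":0,"az":0},{"x":0.006,"y":0.003,"z":0.166,"ax":0,"ay":0,"az":0}]' ; python3 -m jog '[{"x":0,"y":0,"z":0,"ax":0,"ay":0,"az":0},{"x":0,"y":0,"z":0,"ax":0,"ay":0,"az":0},{"x":0,"y":0,"z":0,"ax":0,"ay":0,"az":0}]' 0.35; python3 -m jog '[{"x":0,"y":0,"z":-0.02,"ax":0,"ay":0,"az":0},{"x":0,"y":0,"z":-0.06,"ax":0,"ay":0,"az":0},{"x":0,"y":0,"z":-0.11,"ax":0,"ay":0,"az":0},{"x":0,"y":0,"z":-0.15,"ax":0,"ay":0,"az":0},{"x":0,"y":0,"z":-0.15,"ax":0,"ay":0,"az":0}]' 0.5;python3 -c "
from h import *
st();to(.5895,.3335,.1,77.3)"
```

```text
t: 13.75
eef_pos: [0.4601, 0.3019, 0.0104]
tool_rot: [0.0, 0.726, 0.688, 0.001]
contact_force: [-0.1, -0.9, -0.9]
gripper_width: 0.144
grasp_force: 58.9
t: 14.05
eef_pos: [0.4601, 0.302, 0.0106]
tool_rot: [-0.0, 0.726, 0.688, 0.001]
contact_force: [1.1, 0.2, -0.1]
gripper_width: 0.351
grasp_force: 0.0
t: 14.55
eef_pos: [0.4629, 0.3035, 0.1657]
tool_rot: [-0.0, 0.726, 0.688, 0.005]
contact_force: [-0.2, -0.3, 0.2]
gripper_width: 0.497
grasp_force: 0.0
t 14.55 pos [0.4629 0.3035 0.1657] yaw -3.1 F [-0.2 -0.3  0.2] w 0.497 g 0.0 q7 -0.51
x 0.0364 y 0.1243 z 0.0669 | ax 0.011 ay -0.001 az -1.404
```

```bash
python3 -m jog '[{"x":0.034,"y":0.124,"z":0.067,"ax":0,"ay":0,"az":-1.404},{"x":0.034,"y":0.124,"z":0.067,"ax":0,"ay":0,"az":-1.404},{"x":0.034,"y":0.124,"z":0.067,"ax":0,"ay":0,"az":-1.404},{"x":0.034,"y":0.124,"z":0.067,"ax":0,"ay":0,"az":-1.404},{"x":0.034,"y":0.124,"z":0.067,"ax":0,"ay":0,"az":-1.404},{"x":0.034,"y":0.124,"z":0.067,"ax":0,"ay":0,"az":-1.404},{"x":0.034,"y":0.124,"z":0.067,"ax":0,"ay":0,"az":-1.404},{"x":0.034,"y":0.124,"z":0.067,"ax":0,"ay":0,"az":-1.404},{"x":0.034,"y":0.124,"z":0.067,"ax":0,"ay":0,"az":-1.404},{"x":0.034,"y":0.124,"z":0.067,"ax":0,"ay":0,"az":-1.404},{"x":0.034,"y":0.124,"z":0.067,"ax":0,"ay":0,"az":-1.404},{"x":0.034,"y":0.124,"z":0.067,"ax":0,"ay":0,"az":-1.404}]' >/dev/null;python3 -m jog '[{"x":0,"y":0,"z":0,"ax":0,"ay":0,"az":0},{"x":0,"y":0,"z":0,"ax":0,"ay":0,"az":0}]' >/dev/null; python3 -c "
from h import *
st();p=camera_params('wrist');im=read_camera('wrist');save('w4',im);np.save('w4.npy',p)
print(proj(p,[[.5895,.3335,.02],[.609,.2445,.02]]))
for b in bars(p,im,s0=12,v0=225):print(b)
to(.5895,.3335,.005,77.3)"
```

```text
t 15.95 pos [0.5852 0.3289 0.0928] yaw 77.3 F [ 0.2  0.  -0.3] w 0.502 g 0.0 q7 0.81
[[326.34435932 255.89867135]
 [207.64093842 307.91798556]]
x -0.0032 y 0.0054 z 0.0878 | ax -0.000 ay 0.000 az 0.000
```

View pics/w4.png

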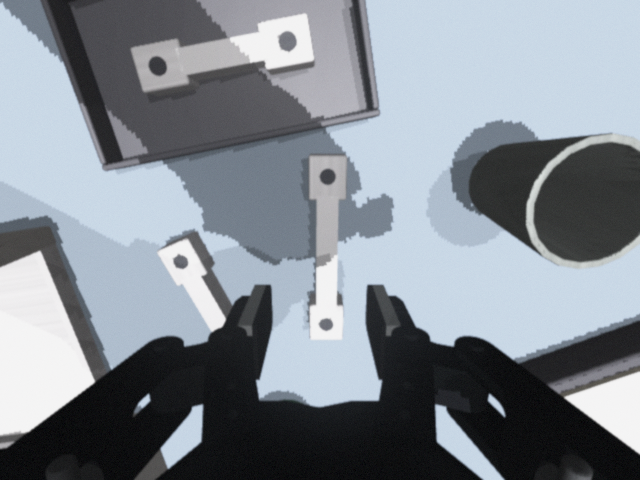

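```bash
python3 -c "
from h import *
p=np.load('w4.npy',allow_pickle=True).item();m=two(p,(328,177),(325.5,324),.02);to(*m[:2],.005,77.3)"
python3 -m jog '[{"x":-0.003,"y":0.005,"z":0.03,"ax":0,"ay":0,"az":0},{"x":-0.003,"y":0.005,"z":0.055,"ax":0,"ay":0,"az":0},{"x":-0.003,"y":0.005,"z":0.075,"ax":0,"ay":0,"az":0},{"x":-0.003,"y":0.005,"z":0.085,"ax":0,"ay":0,"az":0},{"x":-0.003,"y":0.005,"z":0.088,"ax":0,"ay":0,"az":0},{"x":-0.003,"y":0.005,"z":0.088,"ax":0,"ay":0,"az":0}]' ; python3 -m jog '[{"x":0,"y":0,"z":0,"ax":0,"ay":0,"az":0},{"x":0,"y":0,"z":0,"ax":0,"ay":0,"az":0},{"x":0,"y":0,"z":0,"ax":0,"ay":0,"az":0},{"x":0,"y":0,"z":0,"ax":0,"ay":0,"az":0},{"x":0,"y":0,"z":0,"ax":0,"ay":0,"az":0}]' 0 60;  python3 -m jog '[{"x":0,"y":0,"z":-0.02,"ax":0,"ay":0,"az":0},{"x":0,"y":0,"z":-0.05,"ax":0,"ay":0,"az":0},{"x":0,"y":0,"z":-0.09,"ax":0,"ay":0,"az":0},{"x":0,"y":0,"z":-0.13,"ax":0,"ay":0,"az":0},{"x":0,"y":0,"z":-0.17,"ax":0,"ay":0,"az":0},{"x":0,"y":0,"z":-0.17,"ax":0,"ay":0,"az":0}]'; python3 -c "
from h import *
st();p=camera_params('wrist');im=read_camera('wrist');save('w5',im);np.save('w5.npy',p)"
```

```text
c [0.5891 0.3338] len 0.103 yaw -13.2
x -0.0027 y 0.0057 z 0.0878 | ax -0.000 ay 0.000 az 0.000
t: 16.6
eef_pos: [0.5895, 0.3331, 0.0051]
tool_rot: [0.0, 0.11, 0.994, 0.0]
contact_force: [0.2, -0.0, 0.5]
gripper_width: 0.501
grasp_force: 0.0
t: 17.1
eef_pos: [0.5902, 0.3335, 0.0063]
tool_rot: [0.001, 0.11, 0.994, 0.001]
contact_force: [-1.8, -0.4, 6.0]
gripper_width: 0.143
grasp_force: 61.3
t: 17.7
eef_pos: [0.5926, 0.3348, 0.1818]
tool_rot: [0.004, 0.11, 0.994, 0.004]
contact_force: [0.8, 0.8, -1.5]
gripper_width: 0.145
grasp_force: 60.4
t 17.70 pos [0.5926 0.3348 0.1818] yaw 77.3 F [ 0.8  0.8 -1.5] w 0.145 g 60.4 q7 0.80
```

```bash
cat >> h.py <<'E'
T=np.array([.613,.040])
def slot(k):
    c,s=np.cos(np.radians(SY)),np.sin(np.radians(SY));return T+[-s*k,c*k]
E
python3 -c "
from h import *
to(*slot(.048),.14,86)"
```

```text
x -0.0785 y -0.2347 z 0.0377 | ax 0.004 ay 0.005 az -0.151
```

```bash
python3 -m jog '[{"x":-0.078,"y":-0.235,"z":0.038,"ax":0,"ay":0,"az":-0.151},{"x":-0.078,"y":-0.235,"z":0.038,"ax":0,"ay":0,"az":-0.151},{"x":-0.078,"y":-0.235,"z":0.038,"ax":0,"ay":0,"az":-0.151},{"x":-0.078,"y":-0.235,"z":0.038,"ax":0,"ay":0,"az":-0.151},{"x":-0.078,"y":-0.235,"z":0.038,"ax":0,"ay":0,"az":-0.151},{"x":-0.078,"y":-0.235,"z":0.038,"ax":0,"ay":0,"az":-0.151},{"x":-0.078,"y":-0.235,"z":0.038,"ax":0,"ay":0,"az":-0.151},{"x":-0.078,"y":-0.235,"z":0.038,"ax":0,"ay":0,"az":-0.151},{"x":-0.078,"y":-0.235,"z":0.038,"ax":0,"ay":0,"az":-0.151},{"x":-0.078,"y":-0.235,"z":0.038,"ax":0,"ay":0,"az":-0.151}]' >/dev/null; python3 -c "
from h import *
st();p=camera_params('wrist');im=read_camera('wrist');save('w6',im);np.save('w6.npy',p);to(*slot(.048),.019,86)"
```

```text
t 18.75 pos [0.6137 0.0884 0.1367] yaw 86.1 F [ 0.7  0.3 -1. ] w 0.140 g 60.3 q7 1.32
x -0.0026 y -0.0001 z 0.1178 | ax 0.000 ay -0.000 az 0.002
```

View pics/w6.png

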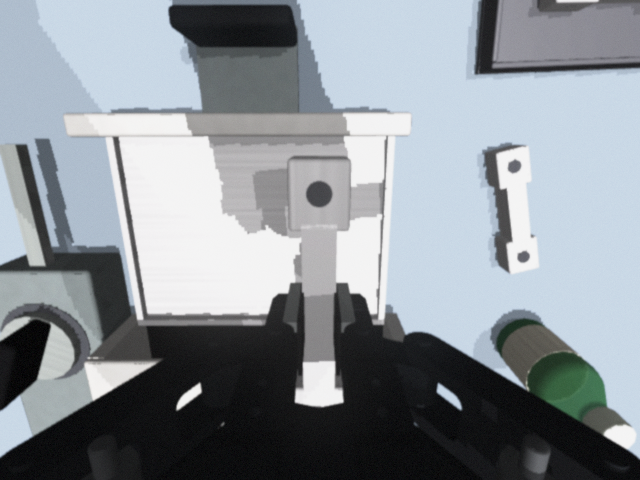

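```bash
python3 -c "
from h import *
p=np.load('w6.npy',allow_pickle=True).item();print(p['origin'])
P=plane(p,[(147,318),(381,316)],.016);print(P.round(4));d=P[0]-P[1];print(np.degrees(np.arctan2(*d[1::-1])),np.hypot(*d[:2]))
P=plane(p,[(113,137),(391,137)],.02);print(P.round(4))
P=plane(p,[(66,114),(411,114)],.058);print(P.round(4))
print(sc(-.08,0))"
```

```text
[0.53930904 0.09379624 0.27883525]
[[ 0.681  -0.0636  0.016 ]
 [ 0.6926  0.1374  0.016 ]]
-93.30908515324789 0.2013880593848393
[[ 0.5316 -0.0547  0.02  ]
 [ 0.5451  0.1461  0.02  ]]
[[ 0.5176 -0.0582  0.058 ]
 [ 0.5316  0.1506  0.058 ]]
[0.61119488 0.03858052]
```

```bash
python3 -m jog '[{"x":-0.0025,"y":0,"z":0.03,"ax":0,"ay":0,"az":0},{"x":-0.0025,"y":0,"z":0.06,"ax":0,"ay":0,"az":0},{"x":-0.0025,"y":0,"z":0.085,"ax":0,"ay":0,"az":0},{"x":-0.0025,"y":0,"z":0.1,"ax":0,"ay":0,"az":0},{"x":-0.0025,"y":0,"z":0.11,"ax":0,"ay":0,"az":0},{"x":-0.0025,"y":0,"z":0.117,"ax":0,"ay":0,"az":0},{"x":-0.0025,"y":0,"z":0.118,"ax":0,"ay":0,"az":0},{"x":-0.0025,"y":0,"z":0.118,"ax":0,"ay":0,"az":0}]' ; python3 -m jog '[{"x":0,"y":0,"z":0,"ax":0,"ay":0,"az":0},{"x":0,"y":0,"z":0,"ax":0,"ay":0,"az":0},{"x":0,"y":0,"z":0,"ax":0,"ay":0,"az":0}]' 0.35; python3 -m jog '[{"x":0,"y":0,"z":-0.02,"ax":0,"ay":0,"az":0},{"x":0,"y":0,"z":-0.06,"ax":0,"ay":0,"az":0},{"x":0,"y":0,"z":-0.11,"ax":0,"ay":0,"az":0},{"x":0,"y":0,"z":-0.16,"ax":0,"ay":0,"az":0},{"x":0,"y":0,"z":-0.21,"ax":0,"ay":0,"az":0},{"x":0,"y":0,"z":-0.21,"ax":0,"ay":0,"az":0}]' 0.5;python3 -c "
from h import *
st()
for n in ['side','scene']:
    p=camera_params(n);im=read_camera(n);save(n+'1',im)
    for b in bars(p,im,s0=40,v0=130 if n=='scene' else 190): print(n,b)
to(.6,-.30,.25,92)"
```

```text
t: 19.6
eef_pos: [0.617, 0.0866, 0.0195]
tool_rot: [0.001, 0.035, 0.999, 0.0]
contact_force: [-0.4, -0.2, -2.3]
gripper_width: 0.143
grasp_force: 60.4
t: 19.9
eef_pos: [0.617, 0.0866, 0.0196]
tool_rot: [0.001, 0.035, 0.999, 0.0]
contact_force: [-0.1, -0.4, 0.2]
gripper_width: 0.353
grasp_force: 0.0
t: 20.5
eef_pos: [0.6209, 0.087, 0.2375]
tool_rot: [0.007, 0.035, 0.999, 0.002]
contact_force: [1.4, 0.8, -0.3]
gripper_width: 0.5
grasp_force: 0.0
t 20.50 pos [0.6209 0.087  0.2375] yaw 86.0 F [ 1.4  0.8 -0.3] w 0.500 g 0.0 q7 1.31
side (array([ 445., -331.]), 130, 24, 12.1, array([344., 361.]))
side (array([ 603., -383.]), 130, 24, 10.3, array([420., 354.]))
side (array([ 616., -290.]), 100, 24, 12.4, array([404., 321.]))
side (array([633., 108.]), 112, 42, -4.1, array([338., 215.]))
side (array([612., 148.]), 155, 45, -21.2, array([324., 210.]))
side (array([610., 245.]), 101, 25, 11.1, array([311., 191.]))
side (array([462., 307.]), 99, 22, 86.9, array([257., 192.]))
side (array([ 397., 1072.]), 116, 39, 89.2, array([177.,  85.]))
scene (array([ 285., -868.]), 106, 41, -31.9, array([  6., 437.]))
scene (array([454., 301.]), 97, 26, -89.9, array([352., 188.]))
x -0.0099 y -0.3869 z -0.0198 | ax 0.001 ay 0.003 az -0.105
```

```bash
python3 -c "
from h import *
to(.603,-.383,.16,100.3)
o=get_obs();print((rot(o['tool_rot']).inv()*down(100.3)).as_rotvec())"
```

```text
x -0.0184 y -0.4696 z 0.0701 | ax 0.001 ay 0.004 az -0.250
[ 0.00084399  0.00350164 -0.24964378]
```

```bash
python3 -m jog '[{"x":-0.018,"y":-0.3,"z":0.01,"ax":0,"ay":0,"az":-0.25},{"x":-0.018,"y":-0.3,"z":0.01,"ax":0,"ay":0,"az":-0.25},{"x":-0.018,"y":-0.3,"z":0.01,"ax":0,"ay":0,"az":-0.25},{"x":-0.018,"y":-0.3,"z":0.01,"ax":0,"ay":0,"az":-0.25},{"x":-0.018,"y":-0.3,"z":0.01,"ax":0,"ay":0,"az":-0.25},{"x":-0.018,"y":-0.3,"z":0.01,"ax":0,"ay":0,"az":-0.25},{"x":-0.018,"y":-0.47,"z":0.07,"ax":0,"ay":0,"az":-0.25},{"x":-0.018,"y":-0.47,"z":0.07,"ax":0,"ay":0,"az":-0.25},{"x":-0.018,"y":-0.47,"z":0.07,"ax":0,"ay":0,"az":-0.25},{"x":-0.018,"y":-0.47,"z":0.07,"ax":0,"ay":0,"az":-0.25},{"x":-0.018,"y":-0.47,"z":0.07,"ax":0,"ay":0,"az":-0.25},{"x":-0.018,"y":-0.47,"z":0.07,"ax":0,"ay":0,"az":-0.25}]' >/dev/null;python3 -m jog '[{"x":0,"y":0,"z":0,"ax":0,"ay":0,"az":0},{"x":0,"y":0,"z":0,"ax":0,"ay":0,"az":0},{"x":0,"y":0,"z":0,"ax":0,"ay":0,"az":0}]' >/dev/null; python3 -c "
from h import *
st();p=camera_params('wrist');im=read_camera('wrist');save('w7',im);np.save('w7.npy',p)
for n in ['side']:
    q=camera_params(n);i2=read_camera(n)
    for b in bars(q,i2,s0=40,v0=190): print(n,b)
to(.603,-.383,.005,100.3)"
```

```text
t 22.10 pos [ 0.6024 -0.3821  0.1592] yaw 100.4 F [-0.4  0.1 -0.7] w 0.504 g 0.0 q7 2.33
side (array([ 630., -378.]), 83, 26, 12.0, array([430., 347.]))
side (array([ 620., -287.]), 116, 34, 10.0, array([404., 320.]))
side (array([461., 307.]), 99, 25, 87.2, array([257., 192.]))
x -0.0008 y -0.0003 z 0.1543 | ax -0.000 ay 0.001 az 0.002
```

View pics/w7.png

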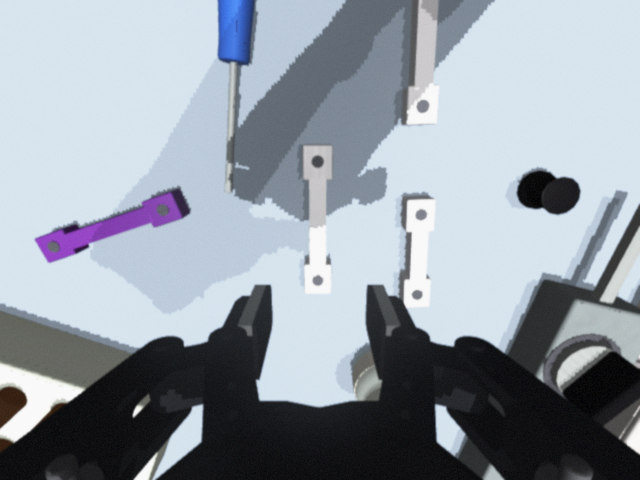

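```bash
python3 -c "
from h import *
p=np.load('w7.npy',allow_pickle=True).item();m=two(p,(318,161),(318,280),.02);to(*m[:2],.005,100.4)
print(plane(p,(360,370),.07),plane(camera_params('side'),(455,290),.07),plane(camera_params('scene'),(334,335),.07))"
```

```text
c [ 0.6009 -0.3821] len 0.104 yaw 10.4
x 0.0012 y 0.0009 z 0.1543 | ax -0.000 ay 0.001 az -0.000
[[ 0.70061366 -0.32964989  0.07      ]] [[ 0.74431091 -0.29081413  0.07      ]] [[ 0.74842983 -0.29138609  0.07      ]]
```

```bash
python3 -m jog '[{"x":0.001,"y":0.001,"z":0.04,"ax":0,"ay":0,"az":0},{"x":0.001,"y":0.001,"z":0.08,"ax":0,"ay":0,"az":0},{"x":0.001,"y":0.001,"z":0.115,"ax":0,"ay":0,"az":0},{"x":0.001,"y":0.001,"z":0.14,"ax":0,"ay":0,"az":0},{"x":0.001,"y":0.001,"z":0.152,"ax":0,"ay":0,"az":0},{"x":0.001,"y":0.001,"z":0.154,"ax":0,"ay":0,"az":0},{"x":0.001,"y":0.001,"z":0.154,"ax":0,"ay":0,"az":0}]' ; python3 -m jog '[{"x":0,"y":0,"z":0,"ax":0,"ay":0,"az":0},{"x":0,"y":0,"z":0,"ax":0,"ay":0,"az":0},{"x":0,"y":0,"z":0,"ax":0,"ay":0,"az":0},{"x":0,"y":0,"z":0,"ax":0,"ay":0,"az":0},{"x":0,"y":0,"z":0,"ax":0,"ay":0,"az":0}]' 0 60;  python3 -m jog '[{"x":0,"y":0,"z":-0.02,"ax":0,"ay":0,"az":0},{"x":0,"y":0,"z":-0.05,"ax":0,"ay":0,"az":0},{"x":0,"y":0,"z":-0.09,"ax":0,"ay":0,"az":0},{"x":0,"y":0,"z":-0.13,"ax":0,"ay":0,"az":0},{"x":0,"y":0,"z":-0.17,"ax":0,"ay":0,"az":0},{"x":0,"y":0,"z":-0.2,"ax":0,"ay":0,"az":0},{"x":0,"y":0,"z":-0.2,"ax":0,"ay":0,"az":0}]'; python3 -c "
from h import *
st();to(*slot(0),.16,86)"
```

```text
t: 22.9
eef_pos: [0.6011, -0.3831, 0.0058]
tool_rot: [0.001, -0.09, 0.996, -0.0]
contact_force: [-0.6, 0.7, 0.2]
gripper_width: 0.504
grasp_force: 0.0
t: 23.4
eef_pos: [0.6015, -0.3836, 0.0068]
tool_rot: [0.001, -0.09, 0.996, -0.001]
contact_force: [-0.3, 0.5, 7.3]
gripper_width: 0.139
grasp_force: 61.3
t: 24.1
eef_pos: [0.6027, -0.3845, 0.2111]
tool_rot: [0.004, -0.09, 0.996, -0.003]
contact_force: [1.1, 0.4, -1.1]
gripper_width: 0.144
grasp_force: 60.4
t 24.10 pos [ 0.6027 -0.3845  0.2111] yaw 100.3 F [ 1.1  0.4 -1.1] w 0.144 g 60.4 q7 2.32
x -0.0857 y 0.4161 z 0.0492 | ax -0.005 ay 0.008 az 0.250
```

```bash
python3 -m jog '[{"x":-0.084,"y":0.416,"z":0.0,"ax":0,"ay":0,"az":0.25},{"x":-0.084,"y":0.416,"z":0.0,"ax":0,"ay":0,"az":0.25},{"x":-0.084,"y":0.416,"z":0.0,"ax":0,"ay":0,"az":0.25},{"x":-0.084,"y":0.416,"z":0.0,"ax":0,"ay":0,"az":0.25},{"x":-0.084,"y":0.416,"z":0.0,"ax":0,"ay":0,"az":0.25},{"x":-0.084,"y":0.416,"z":0.0,"ax":0,"ay":0,"az":0.25},{"x":-0.084,"y":0.416,"z":0.0,"ax":0,"ay":0,"az":0.25},{"x":-0.084,"y":0.416,"z":0.0,"ax":0,"ay":0,"az":0.25},{"x":-0.084,"y":0.416,"z":0.0,"ax":0,"ay":0,"az":0.25},{"x":-0.084,"y":0.416,"z":0.04,"ax":0,"ay":0,"az":0.25},{"x":-0.084,"y":0.416,"z":0.05,"ax":0,"ay":0,"az":0.25},{"x":-0.084,"y":0.416,"z":0.05,"ax":0,"ay":0,"az":0.25}]' >/dev/null;python3 -m jog '[{"x":0,"y":0,"z":0,"ax":0,"ay":0,"az":0},{"x":0,"y":0,"z":0,"ax":0,"ay":0,"az":0},{"x":0,"y":0,"z":0,"ax":0,"ay":0,"az":0}]' >/dev/null; python3 -c "
from h import *
st();p=camera_params('wrist');im=read_camera('wrist');save('w8',im);np.save('w8.npy',p)
to(*slot(0),.019,86)"
```

```text
t 25.60 pos [0.6094 0.0409 0.1561] yaw 85.9 F [ 0.8 -0.3 -1.6] w 0.142 g 60.3 q7 1.41
x -0.0037 y -0.0009 z 0.1369 | ax 0.000 ay 0.002 az -0.001
```

View pics/w8.png

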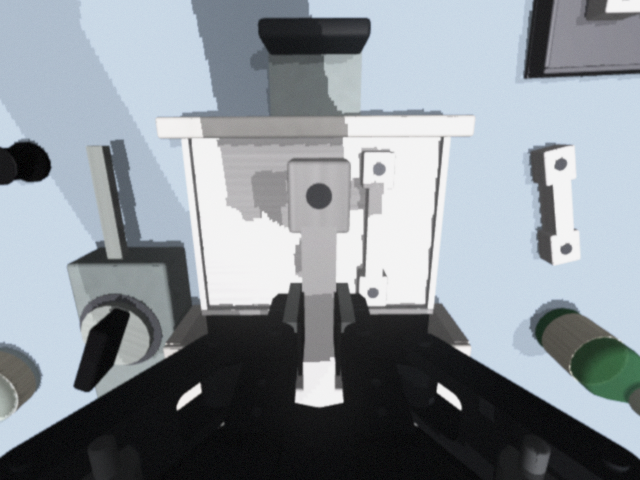

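```bash
python3 -m jog '[{"x":-0.003,"y":-0.001,"z":0.04,"ax":0,"ay":0,"az":0},{"x":-0.003,"y":-0.001,"z":0.075,"ax":0,"ay":0,"az":0},{"x":-0.003,"y":-0.001,"z":0.1,"ax":0,"ay":0,"az":0},{"x":-0.003,"y":-0.001,"z":0.12,"ax":0,"ay":0,"az":0},{"x":-0.003,"y":-0.001,"z":0.13,"ax":0,"ay":0,"az":0},{"x":-0.003,"y":-0.001,"z":0.135,"ax":0,"ay":0,"az":0},{"x":-0.003,"y":-0.001,"z":0.137,"ax":0,"ay":0,"az":0},{"x":-0.003,"y":-0.001,"z":0.137,"ax":0,"ay":0,"az":0}]' ; python3 -m jog '[{"x":0,"y":0,"z":0,"ax":0,"ay":0,"az":0},{"x":0,"y":0,"z":0,"ax":0,"ay":0,"az":0},{"x":0,"y":0,"z":0,"ax":0,"ay":0,"az":0}]' 0.35; python3 -m jog '[{"x":0,"y":0,"z":-0.02,"ax":0,"ay":0,"az":0},{"x":0,"y":0,"z":-0.06,"ax":0,"ay":0,"az":0},{"x":0,"y":0,"z":-0.11,"ax":0,"ay":0,"az":0},{"x":0,"y":0,"z":-0.16,"ax":0,"ay":0,"az":0},{"x":0,"y":0,"z":-0.2,"ax":0,"ay":0,"az":0},{"x":0,"y":0,"z":-0.2,"ax":0,"ay":0,"az":0}]' 0.5;python3 -c "
from h import *
st()
for n in ['side']:
    p=camera_params(n);im=read_camera(n)
    for b in bars(p,im,s0=40,v0=190): print(n,b)
to(.445,-.331,.16,102.1)"
```

```text
t: 26.45
eef_pos: [0.6125, 0.0403, 0.019]
tool_rot: [0.001, 0.035, 0.999, 0.0]
contact_force: [0.9, -0.1, -1.2]
gripper_width: 0.143
grasp_force: 60.3
t: 26.75
eef_pos: [0.6119, 0.0404, 0.0185]
tool_rot: [0.001, 0.035, 0.999, 0.0]
contact_force: [0.5, -0.6, -0.6]
gripper_width: 0.353
grasp_force: 0.0
t: 27.35
eef_pos: [0.6152, 0.0405, 0.2249]
tool_rot: [0.006, 0.035, 0.999, 0.001]
contact_force: [1.0, 0.1, -0.0]
gripper_width: 0.501
grasp_force: 0.0
t 27.35 pos [0.6152 0.0405 0.2249] yaw 86.0 F [ 1.   0.1 -0. ] w 0.501 g 0.0 q7 1.40
side (array([ 445., -331.]), 130, 24, 12.2, array([344., 361.]))
side (array([ 616., -290.]), 100, 25, 12.4, array([404., 321.]))
side (array([641.,  54.]), 89, 32, -1.6, array([349., 227.]))
side (array([610., 245.]), 101, 25, 11.1, array([311., 191.]))
side (array([462., 307.]), 99, 22, 86.9, array([257., 192.]))
side (array([ 396., 1072.]), 116, 39, 89.9, array([177.,  85.]))
x 0.1425 y -0.3824 z 0.0598 | ax 0.001 ay 0.007 az -0.281
```

```bash
python3 -m jog '[{"x":0.14,"y":-0.382,"z":0.01,"ax":0,"ay":0,"az":-0.281},{"x":0.14,"y":-0.382,"z":0.01,"ax":0,"ay":0,"az":-0.281},{"x":0.14,"y":-0.382,"z":0.01,"ax":0,"ay":0,"az":-0.281},{"x":0.14,"y":-0.382,"z":0.01,"ax":0,"ay":0,"az":-0.281},{"x":0.14,"y":-0.382,"z":0.01,"ax":0,"ay":0,"az":-0.281},{"x":0.14,"y":-0.382,"z":0.01,"ax":0,"ay":0,"az":-0.281},{"x":0.14,"y":-0.382,"z":0.06,"ax":0,"ay":0,"az":-0.281},{"x":0.14,"y":-0.382,"z":0.06,"ax":0,"ay":0,"az":-0.281},{"x":0.14,"y":-0.382,"z":0.06,"ax":0,"ay":0,"az":-0.281},{"x":0.14,"y":-0.382,"z":0.06,"ax":0,"ay":0,"az":-0.281},{"x":0.14,"y":-0.382,"z":0.06,"ax":0,"ay":0,"az":-0.281},{"x":0.14,"y":-0.382,"z":0.06,"ax":0,"ay":0,"az":-0.281}]' >/dev/null;python3 -m jog '[{"x":0,"y":0,"z":0,"ax":0,"ay":0,"az":0},{"x":0,"y":0,"z":0,"ax":0,"ay":0,"az":0},{"x":0,"y":0,"z":0,"ax":0,"ay":0,"az":0}]' >/dev/null; python3 -c "
from h import *
st();p=camera_params('wrist');im=read_camera('wrist');save('w9',im);np.save('w9.npy',p)
to(.445,-.331,.005,102.2)"
```

```text
t 28.90 pos [ 0.4457 -0.3305  0.1582] yaw 102.2 F [-0.8 -0.4  0.4] w 0.500 g 0.0 q7 2.43
x 0.0007 y -0.0003 z 0.1531 | ax -0.000 ay 0.000 az -0.001
```

View pics/w9.png

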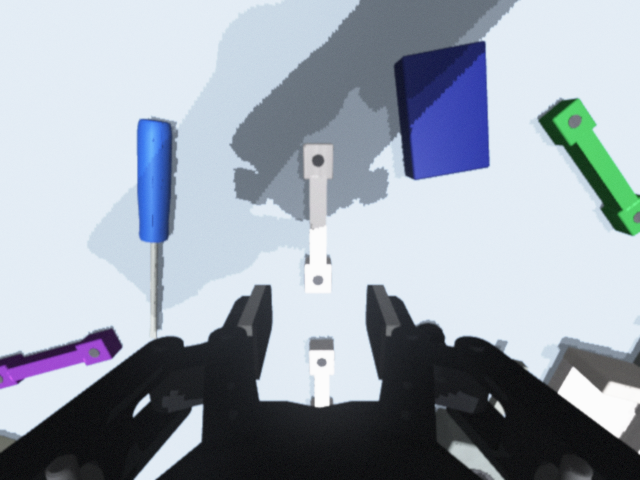

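```bash
python3 -m jog '[{"x":0.001,"y":0,"z":0.04,"ax":0,"ay":0,"az":0},{"x":0.001,"y":0,"z":0.08,"ax":0,"ay":0,"az":0},{"x":0.001,"y":0,"z":0.115,"ax":0,"ay":0,"az":0},{"x":0.001,"y":0,"z":0.14,"ax":0,"ay":0,"az":0},{"x":0.001,"y":0,"z":0.151,"ax":0,"ay":0,"az":0},{"x":0.001,"y":0,"z":0.153,"ax":0,"ay":0,"az":0},{"x":0.001,"y":0,"z":0.153,"ax":0,"ay":0,"az":0}]' ; python3 -m jog '[{"x":0,"y":0,"z":0,"ax":0,"ay":0,"az":0},{"x":0,"y":0,"z":0,"ax":0,"ay":0,"az":0},{"x":0,"y":0,"z":0,"ax":0,"ay":0,"az":0},{"x":0,"y":0,"z":0,"ax":0,"ay":0,"az":0},{"x":0,"y":0,"z":0,"ax":0,"ay":0,"az":0}]' 0 60;  python3 -m jog '[{"x":0,"y":0,"z":-0.02,"ax":0,"ay":0,"az":0},{"x":0,"y":0,"z":-0.05,"ax":0,"ay":0,"az":0},{"x":0,"y":0,"z":-0.09,"ax":0,"ay":0,"az":0},{"x":0,"y":0,"z":-0.13,"ax":0,"ay":0,"az":0},{"x":0,"y":0,"z":-0.17,"ax":0,"ay":0,"az":0},{"x":0,"y":0,"z":-0.2,"ax":0,"ay":0,"az":0},{"x":0,"y":0,"z":-0.2,"ax":0,"ay":0,"az":0}]'; python3 -c "
from h import *
p=np.load('w9.npy',allow_pickle=True).item();two(p,(318,160.5),(318,280),.02)
st();to(*slot(-.048),.16,86)"
```

```text
t: 29.65
eef_pos: [0.4447, -0.3316, 0.0056]
tool_rot: [0.0, -0.105, 0.994, -0.0]
contact_force: [0.5, -0.3, 0.2]
gripper_width: 0.499
grasp_force: 0.0
t: 30.15
eef_pos: [0.4451, -0.3317, 0.0063]
tool_rot: [0.001, -0.105, 0.994, -0.001]
contact_force: [-1.3, 0.7, 5.3]
gripper_width: 0.142
grasp_force: 59.7
t: 30.85
eef_pos: [0.4464, -0.3329, 0.2101]
tool_rot: [0.004, -0.105, 0.994, -0.003]
contact_force: [-0.5, -0.8, -2.0]
gripper_width: 0.138
grasp_force: 58.9
c [ 0.4437 -0.3306] len 0.104 yaw 12.2
t 30.85 pos [ 0.4464 -0.3329  0.2101] yaw 102.1 F [-0.5 -0.8 -2. ] w 0.138 g 58.9 q7 2.41
x -0.2273 y 0.2839 z 0.0501 | ax -0.005 ay 0.008 az 0.281
```

```bash
python3 -m jog '[{"x":-0.224,"y":0.284,"z":0.0,"ax":0,"ay":0,"az":0.281},{"x":-0.224,"y":0.284,"z":0.0,"ax":0,"ay":0,"az":0.281},{"x":-0.224,"y":0.284,"z":0.0,"ax":0,"ay":0,"az":0.281},{"x":-0.224,"y":0.284,"z":0.0,"ax":0,"ay":0,"az":0.281},{"x":-0.224,"y":0.284,"z":0.0,"ax":0,"ay":0,"az":0.281},{"x":-0.224,"y":0.284,"z":0.0,"ax":0,"ay":0,"az":0.281},{"x":-0.224,"y":0.284,"z":0.0,"ax":0,"ay":0,"az":0.281},{"x":-0.224,"y":0.284,"z":0.0,"ax":0,"ay":0,"az":0.281},{"x":-0.224,"y":0.284,"z":0.03,"ax":0,"ay":0,"az":0.281},{"x":-0.224,"y":0.284,"z":0.05,"ax":0,"ay":0,"az":0.281},{"x":-0.224,"y":0.284,"z":0.05,"ax":0,"ay":0,"az":0.281}]' >/dev/null;python3 -m jog '[{"x":0,"y":0,"z":0,"ax":0,"ay":0,"az":0},{"x":0,"y":0,"z":0,"ax":0,"ay":0,"az":0},{"x":0,"y":0,"z":0,"ax":0,"ay":0,"az":0}]' >/dev/null; python3 -c "
from h import *
st();p=camera_params('wrist');im=read_camera('wrist');save('w10',im);np.save('w10.npy',p)
to(*slot(-.048),.019,86)"
```

```text
t 32.25 pos [ 0.6044 -0.0068  0.1561] yaw 86.0 F [-0.4  0.2 -1.4] w 0.143 g 58.9 q7 1.50
x -0.0051 y -0.0008 z 0.1370 | ax 0.000 ay 0.002 az -0.000
```

View pics/w10.png

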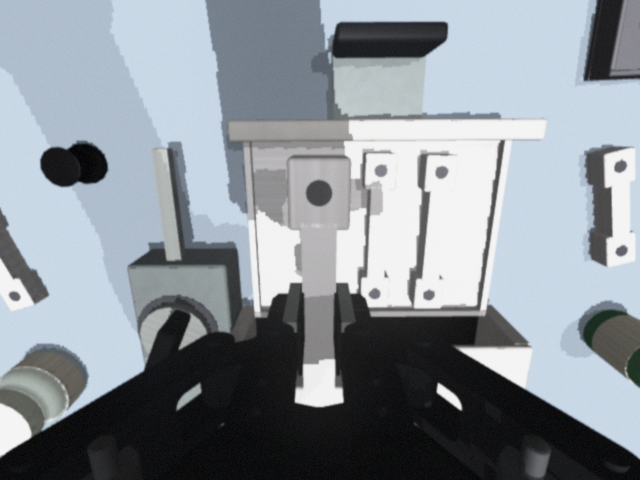

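```bash
python3 -m jog '[{"x":-0.005,"y":-0.001,"z":0.04,"ax":0,"ay":0,"az":0},{"x":-0.005,"y":-0.001,"z":0.075,"ax":0,"ay":0,"az":0},{"x":-0.005,"y":-0.001,"z":0.1,"ax":0,"ay":0,"az":0},{"x":-0.005,"y":-0.001,"z":0.12,"ax":0,"ay":0,"az":0},{"x":-0.005,"y":-0.001,"z":0.13,"ax":0,"ay":0,"az":0},{"x":-0.005,"y":-0.001,"z":0.135,"ax":0,"ay":0,"az":0},{"x":-0.005,"y":-0.001,"z":0.137,"ax":0,"ay":0,"az":0},{"x":-0.005,"y":-0.001,"z":0.137,"ax":0,"ay":0,"az":0}]' ; python3 -m jog '[{"x":0,"y":0,"z":0,"ax":0,"ay":0,"az":0},{"x":0,"y":0,"z":0,"ax":0,"ay":0,"az":0},{"x":0,"y":0,"z":0,"ax":0,"ay":0,"az":0}]' 0.35; python3 -m jog '[{"x":0,"y":0,"z":-0.02,"ax":0,"ay":0,"az":0},{"x":0,"y":0,"z":-0.06,"ax":0,"ay":0,"az":0},{"x":0,"y":0,"z":-0.11,"ax":0,"ay":0,"az":0},{"x":0,"y":0,"z":-0.16,"ax":0,"ay":0,"az":0},{"x":0,"y":0,"z":-0.2,"ax":0,"ay":0,"az":0},{"x":0,"y":0,"z":-0.2,"ax":0,"ay":0,"az":0}]' 0.4;python3 -c "
from h import *
st();to(.4735,.044,.16,-4)
o=get_obs();print((rot(o['tool_rot']).inv()*down(-4)).as_rotvec())"
```

```text
t: 33.1
eef_pos: [0.6094, -0.0079, 0.0188]
tool_rot: [0.001, 0.035, 0.999, 0.0]
contact_force: [0.0, 0.7, -1.9]
gripper_width: 0.145
grasp_force: 59.0
t: 33.4
eef_pos: [0.6091, -0.0079, 0.0185]
tool_rot: [0.001, 0.035, 0.999, 0.0]
contact_force: [0.7, 0.1, 0.9]
gripper_width: 0.348
grasp_force: 0.0
t: 34.0
eef_pos: [0.6124, -0.0081, 0.2249]
tool_rot: [0.006, 0.035, 0.999, 0.001]
contact_force: [0.0, -0.1, -0.2]
gripper_width: 0.4
grasp_force: 0.0
t 34.00 pos [ 0.6124 -0.0081  0.2249] yaw 86.0 F [ 0.  -0.1 -0.2] w 0.400 g 0.0 q7 1.49
x 0.1430 y 0.0421 z 0.0633 | ax 0.011 ay 0.008 az 1.570
[0.01098686 0.00762883 1.5702976 ]
```

```bash
python3 -m jog '[{"x":0.14,"y":0.042,"z":0.03,"ax":0,"ay":0,"az":1.57},{"x":0.14,"y":0.042,"z":0.03,"ax":0,"ay":0,"az":1.57},{"x":0.14,"y":0.042,"z":0.03,"ax":0,"ay":0,"az":1.57},{"x":0.14,"y":0.042,"z":0.03,"ax":0,"ay":0,"az":1.57},{"x":0.14,"y":0.042,"z":0.03,"ax":0,"ay":0,"az":1.57},{"x":0.14,"y":0.042,"z":0.03,"ax":0,"ay":0,"az":1.57},{"x":0.14,"y":0.042,"z":0.03,"ax":0,"ay":0,"az":1.57},{"x":0.14,"y":0.042,"z":0.03,"ax":0,"ay":0,"az":1.57},{"x":0.14,"y":0.042,"z":0.03,"ax":0,"ay":0,"az":1.57},{"x":0.14,"y":0.042,"z":0.03,"ax":0,"ay":0,"az":1.57},{"x":0.14,"y":0.042,"z":0.03,"ax":0,"ay":0,"az":1.57},{"x":0.14,"y":0.042,"z":0.03,"ax":0,"ay":0,"az":1.57}]' >/dev/null;python3 -m jog '[{"x":0,"y":0,"z":0,"ax":0,"ay":0,"az":0},{"x":0,"y":0,"z":0,"ax":0,"ay":0,"az":0},{"x":0,"y":0,"z":0,"ax":0,"ay":0,"az":0}]' >/dev/null; python3 -c "
from h import *
st();p=camera_params('wrist');im=read_camera('wrist');save('w11',im);np.save('w11.npy',p)
to(.4735,.044,.031,-4)"
```

```text
t 35.50 pos [0.4718 0.0437 0.1878] yaw -3.9 F [-0.  -0.2 -0.3] w 0.400 g 0.0 q7 -0.18
x 0.0004 y 0.0017 z 0.1568 | ax -0.000 ay -0.000 az 0.001
```

View pics/w11.png

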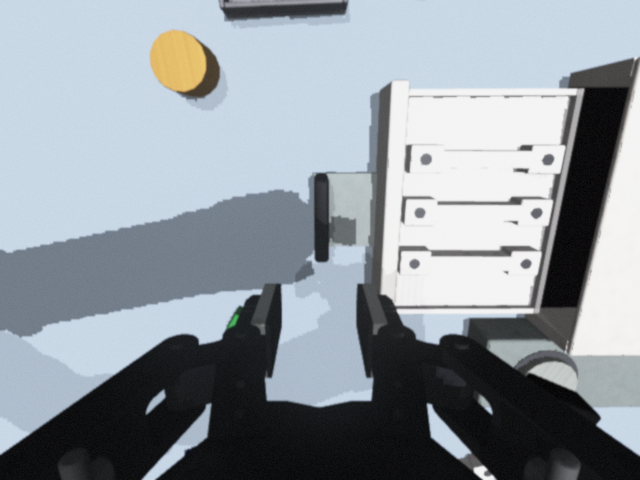

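Three long bars lie side by side in the tray; the fin is at (321,217). Grip the fin and push in.

```bash
python3 -m jog '[{"x":0,"y":0.0015,"z":0.04,"ax":0,"ay":0,"az":0},{"x":0,"y":0.0015,"z":0.08,"ax":0,"ay":0,"az":0},{"x":0,"y":0.0015,"z":0.115,"ax":0,"ay":0,"az":0},{"x":0,"y":0.0015,"z":0.14,"ax":0,"ay":0,"az":0},{"x":0,"y":0.0015,"z":0.153,"ax":0,"ay":0,"az":0},{"x":0,"y":0.0015,"z":0.157,"ax":0,"ay":0,"az":0},{"x":0,"y":0.0015,"z":0.157,"ax":0,"ay":0,"az":0}]' ; python3 -m jog '[{"x":0,"y":0,"z":0,"ax":0,"ay":0,"az":0},{"x":0,"y":0,"z":0,"ax":0,"ay":0,"az":0},{"x":0,"y":0,"z":0,"ax":0,"ay":0,"az":0},{"x":0,"y":0,"z":0,"ax":0,"ay":0,"az":0},{"x":0,"y":0,"z":0,"ax":0,"ay":0,"az":0}]' 0 40;python3 -m jog '[{"x":0,"y":0.01,"z":0,"ax":0,"ay":0,"az":0},{"x":0,"y":0.022,"z":0,"ax":0,"ay":0,"az":0},{"x":0,"y":0.036,"z":0,"ax":0,"ay":0,"az":0},{"x":0,"y":0.05,"z":0,"ax":0,"ay":0,"az":0},{"x":0,"y":0.064,"z":0,"ax":0,"ay":0,"az":0},{"x":0,"y":0.078,"z":0,"ax":0,"ay":0,"az":0},{"x":0,"y":0.092,"z":0,"ax":0,"ay":0,"az":0},{"x":0,"y":0.106,"z":0,"ax":0,"ay":0,"az":0},{"x":0,"y":0.12,"z":0,"ax":0,"ay":0,"az":0},{"x":0,"y":0.132,"z":0,"ax":0,"ay":0,"az":0},{"x":0,"y":0.14,"z":0,"ax":0,"ay":0,"az":0},{"x":0,"y":0.145,"z":0,"ax":0,"ay":0,"az":0}]'; python3 -m jog '[{"x":0,"y":0.004,"z":0,"ax":0,"ay":0,"az":0},{"x":0,"y":0.008,"z":0,"ax":0,"ay":0,"az":0},{"x":0,"y":0.011,"z":0,"ax":0,"ay":0,"az":0},{"x":0,"y":0.014,"z":0,"ax":0,"ay":0,"az":0},{"x":0,"y":0.016,"z":0,"ax":0,"ay":0,"az":0},{"x":0,"y":0.016,"z":0,"ax":0,"ay":0,"az":0}]'
```

```text
t: 36.25
eef_pos: [0.4737, 0.0436, 0.0311]
tool_rot: [0.0, 0.731, 0.682, 0.0]
contact_force: [0.5, 0.9, 0.7]
gripper_width: 0.4
grasp_force: 0.0
t: 36.75
eef_pos: [0.4743, 0.0439, 0.0321]
tool_rot: [0.0, 0.731, 0.682, 0.001]
contact_force: [-1.3, -0.6, 7.5]
gripper_width: 0.134
grasp_force: 40.0
t: 37.95
eef_pos: [0.6192, 0.0345, 0.0321]
tool_rot: [0.0, 0.731, 0.683, 0.001]
contact_force: [-2.0, 1.8, 7.7]
gripper_width: 0.132
grasp_force: 40.2
t: 38.55
eef_pos: [0.6349, 0.0335, 0.0322]
tool_rot: [0.0, 0.731, 0.683, 0.001]
contact_force: [0.7, 2.8, 5.5]
gripper_width: 0.133
grasp_force: 39.8
```

```bash
python3 -m jog '[{"x":0,"y":0.001,"z":0,"ax":0,"ay":0,"az":0},{"x":0,"y":0.002,"z":0,"ax":0,"ay":0,"az":0},{"x":0,"y":0.003,"z":0,"ax":0,"ay":0,"az":0},{"x":0,"y":0.004,"z":0,"ax":0,"ay":0,"az":0},{"x":0,"y":0.004,"z":0,"ax":0,"ay":0,"az":0}]';python3 -m jog '[{"x":0,"y":0.001,"z":0,"ax":0,"ay":0,"az":0},{"x":0,"y":0.002,"z":0,"ax":0,"ay":0,"az":0},{"x":0,"y":0.002,"z":0,"ax":0,"ay":0,"az":0}]'
```

```text
t: 39.05
eef_pos: [0.638, 0.0333, 0.0321]
tool_rot: [-0.0, 0.731, 0.683, 0.001]
contact_force: [-4.0, 2.0, 6.9]
gripper_width: 0.129
grasp_force: 40.2
t: 39.35
eef_pos: [0.638, 0.0333, 0.0321]
tool_rot: [-0.002, 0.731, 0.683, -0.001]
contact_force: [-10.0, 2.4, 14.5]
gripper_width: 0.134
grasp_force: 41.1
```

Stopped dead against the end: home. Release (easing off the push first), rise, check.

```bash
python3 -m jog '[{"x":0,"y":-0.001,"z":0,"ax":0,"ay":0,"az":0},{"x":0,"y":-0.001,"z":0,"ax":0,"ay":0,"az":0},{"x":0,"y":-0.001,"z":0,"ax":0,"ay":0,"az":0},{"x":0,"y":-0.001,"z":0,"ax":0,"ay":0,"az":0}]' 0.35; python3 -m jog '[{"x":0,"y":0,"z":-0.02,"ax":0,"ay":0,"az":0},{"x":0,"y":0,"z":-0.06,"ax":0,"ay":0,"az":0},{"x":0,"y":0,"z":-0.11,"ax":0,"ay":0,"az":0},{"x":0,"y":-0.02,"z":-0.16,"ax":0,"ay":0,"az":0},{"x":0,"y":-0.06,"z":-0.2,"ax":0,"ay":0,"az":0},{"x":0,"y":-0.1,"z":-0.2,"ax":0,"ay":0,"az":0},{"x":0,"y":-0.1,"z":-0.2,"ax":0,"ay":0,"az":0},{"x":0,"y":-0.1,"z":-0.2,"ax":0,"ay":0,"az":0}]'; python3 -c "
from h import *
st();p=camera_params('wrist');im=read_camera('wrist');save('w12',im)
i2=read_camera('side');save('side2',i2);np.save('w12.npy',p)
for b in bars(camera_params('side'),i2,s0=40,v0=190): print(b)
i2=cv2.resize(i2,(512,384));save('mix',np.hstack([i2[80:380,150:],im[40:340,300:640]]))"
```

```text
t: 39.75
eef_pos: [0.6391, 0.0321, 0.0308]
tool_rot: [0.0, 0.731, 0.682, 0.0]
contact_force: [-0.1, 0.1, -0.5]
gripper_width: 0.347
grasp_force: 0.0
t: 40.55
eef_pos: [0.5386, 0.0393, 0.2313]
tool_rot: [-0.0, 0.731, 0.682, 0.001]
contact_force: [0.8, 0.6, 0.2]
gripper_width: 0.351
grasp_force: 0.0
t 40.55 pos [0.5386 0.0393 0.2313] yaw -3.9 F [0.8 0.6 0.2] w 0.351 g 0.0 q7 -0.13
(array([ 616., -290.]), 100, 24, 12.4, array([404., 321.]))
(array([610., 245.]), 101, 25, 11.1, array([311., 191.]))
(array([462., 307.]), 99, 22, 86.9, array([257., 192.]))
(array([ 397., 1072.]), 116, 39, 89.2, array([177.,  85.]))
```

View pics/mix.png

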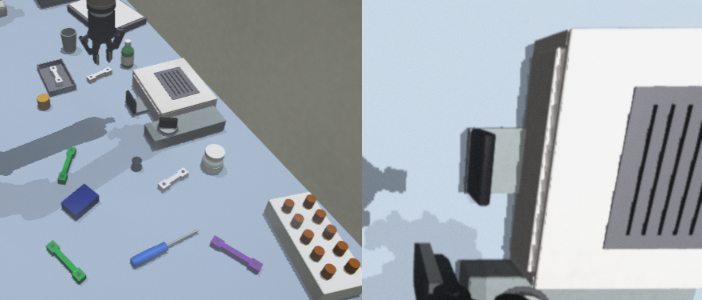

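The tray is shut, with the panel flush. `short_0` is in the returns tray, and the other short bars and bystanders are where they were.

```bash
python3 -c "
from station import *
print(hand_in())"
```

```text
the job is handed in; nothing more can be done
None
```

Job handed in after about 41 s: the lock was off, so the knob was never touched; the short bar from the tray is in the returns tray, the three long bars on the bench lie side by side in the scanner's tray, and the tray is pushed fully home.

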